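# Strike off one level scoop of core tubes for the record photo

## Robot

A 7-joint arm with a two-finger parallel gripper is mounted at the origin on the work surface. World frame = base frame: x ahead of the robot, y to its left, z up, the work surface at z = 0. Lengths are in m, angles in rad, forces in N, time in s.
With the tool pointing down it reaches from about 0.4 to 0.875 m from the base axis. Payload 6.5 kg.
Tool frame: the origin (TCP) lies at the very end of the fingers, on their centre line; the grasp point (between the pads) lies 19 mm behind it; z points along the fingers, y is the direction in which the jaws open and shut (so a half turn about z gives the same grasp; the last joint's range is limited). The gripper opens to 88 mm and grips with 3 to 60 N. Pads are 18 mm wide; open, the fingers measure 123 mm over their backs; the gripper's body (75 mm by 187 mm) begins 45 mm behind the grasp point.
Start: joints at [-1.183, 0.536, -0.004, 1.538, 0.003, 1.067, -0.071], TCP at [0.285, 0.584, 0.239] pointing down, gripper open.
Joint ranges: [-2.7, 2.7], [-0.37, 2.16], [-1.27, 1.26], [0.24, 2.4], [-1.31, 4.45], [0.19, 1.91], [-2.76, 2.76]. Speed limits (rad/s): [2.39, 2.39, 3.14, 3.14, 3.14, 3.14, 3.14].

## Interface

Orientations are given as a rotation vector (axis times angle).
In Python, from plant import status, snapshot, camera_params, workorder gives the robot as it stands.
- The arm moves only by the shell command python3 -m creep 'ROWS'. ROWS is JSON, a list that holds one entry, the list of rows, each a list of 7 numbers: the opening, from 0 (shut) to 1 (fully open), then the shift along the tool's x, y, z in m, then the turn, a rotation vector about the tool's x, y, z in degrees. A call has 1 to 10 rows; each row shifts and turns the pose as measured when the row begins, along the tool's axes as they then stand; what a row does not reach is not made up. A row lasts 1/10 s, in which the tool goes at most 50 mm and 8.59 degrees, less where a joint would pass 70% of its speed; a pose out of reach is approached as far as the arm can. A call with a gripper value outside its range is refused whole. The fingers move at their own pace and stop on an object; the grip force is fixed at half the most. Time passes only in rows, so rows that do not move let the fingers close. It gives the time, the measured TCP pose, the force and the opening at its end, in the units of the state.
- status.get_obs(): the state, without advancing time (a new reading comes with each control period).
- snapshot(name): name is "scene" or "side" or "wrist"; returns (picture, depth): 384x512x3 uint8, red, green, blue; 384x512 float32, m along the optical axis (not along the pixel's ray), 0 where there is no reading.
- camera_params(name): a dict with "fx", "fy", "cx", "cy" (pixels), "extrinsics" (4x4, takes a point from world to camera coordinates); the wrist camera has in their place "tool_from_camera" (4x4, takes a point from camera to tool coordinates, whose origin is the TCP and whose axes are the flange's). Camera axes: x right, y up, looking along -z (the intrinsics and any distortion apply to the point x, -y, -z); pixel columns grow to the right and rows downward; lengths in m; the calibration is good to about 2 mm. The wrist camera is an equidistant fisheye: a pixel r from the principal point sees the ray r / f radians off the axis. A picture is of the moment at which its call begins: read the wrist's pose just before it. camera_params takes no time and is no camera call.
- workorder.job_done(): hands the job in, once; it reports no verdict.
The state is a dict: "clock": time; "q": joint angles; "joint_vel": joint speeds; "joint_torque": joint torques, N m; "eef_pos": TCP position; "eef_rot": TCP orientation; "contact_force": force on the tool from outside, world axes, zero at the start; "wrist_torque": the same for the moment, N m; "gripper_width": opening from 0.0 (shut) to 1.0 (fully open).
Only numpy, scipy, OpenCV 4.12 (cv2) and the standard library are available. Lean on these libraries where they do the work, as an engineer would, in place of code of your own. Each camera call takes 0.05 s, during which the arm holds its last target.

## Task

Take the short-pan scoop, slide its pan under the three core tubes heaped in the rack and lift all three. Then draw the scoop straight back out under the rack's strike bar, so that the bar holds back the tube on top and it drops back into the rack, leaving a level two in the pan. Set the scoop with its two tubes down flat on the black photo board and let go.

Things in the scene. Friction and masses are not known exactly. Their poses are not given: they have to be found in the camera images.
- scoop_grip (a point): Short-pan steel scoop (all mm), 150 g, black grip post 24 x 24 x 75 tall. Point: post axis, 45 above underside; z up, x to the pan. Beam 16 wide, 6-20 above underside, joins post and pan. Pan 44 wide, sides open, floor 4 thick at the underside, inside x 101 to 169; back wall top 30, front lip top 16 above underside, tip x 173. Holds two tubes lying across. Not the long-pan one (100 inside).
- rack: Fixed white rack (mm); origin on table under the tubes' middle, z up, x = way the pan goes in. Two ledges 40 high carry tube ends; channel between them 74 wide, open right through, 4 base plate. Stops at x = -32 (50 high) and 32 (80 high). Aluminium strike bar across y at x -38 to -32, underside 97, top 113, posts y +-70. Drawn out with underside at 57, the lower tubes pass over stops and under bar.
- tube_a_centre (a point): Clear capped tube, 30 mm across, 110 mm long, 30 g, smooth and slippery (friction about 0.3), with a core sample inside; its centre; y along its axis. It starts on the ledges, lying across the rack, at the rack's -x side.
- tube_b_centre (a point): Centre of a like tube that starts on the ledges at the rack's +x side, beside the first.
- tube_c_centre (a point): Centre of a like tube that starts on top, in the hollow between the other two..
- board: Black photo board, fixed flat on the table, 200 mm (x) by 280 mm (y), 10 mm thick; origin at the centre of its underside, z up. The scoop fits on it lengthwise along y.
Not all that is in view belongs to the job. Leave any blue look-alike of the part that bears tube_b_centre alone.

How it is judged:
By the outcome, as a careful person would: the job done as asked, in the order asked, and still so for the second after the job is handed in, with the robot touching nothing.
It also fails if it takes over 67 s, if anything falls off the work surface, if the arm or the gripper's body presses on something with over 40 N, if the wrist force passes 120 N, or if a joint passes its speed limit or range.

## Working session

There is one attempt and no reset: what is moved stays moved. The work goes in short steps, Python scripts to look and compute and a shell command to move; the robot and the scene stay as the last step left them, time stands still between calls to the robot, and variables do not carry over. Pictures are saved under pics/ and viewed, and the job is handed in when it is done.

```bash
ls; mkdir -p pics
python3 - <<'E'
from plant import status, snapshot, camera_params
import cv2,numpy as np
print(status.get_obs())
for n in ["scene","side","wrist"]:
    p,d=snapshot(n); cv2.imwrite(f"pics/{n}0.png",p[:,:,::-1]); np.save(f"pics/{n}0.npy",d)
    print(n,camera_params(n))
E
```

```text
pics
{'clock': 0.0, 'q': array([-1.18318765,  0.53721523, -0.00443837,  1.53883911,  0.00261781,
        1.0672663 , -0.0711744 ]), 'joint_vel': array([-0.00118343, -0.00088172,  0.00108837,  0.00081412,  0.0001172 ,
       -0.00149619, -0.00031139]), 'joint_torque': array([ 1.07187864e-04, -5.70986187e+01,  9.90736708e-01, -2.51595283e+01,
       -5.63431741e-02,  1.79931259e-02,  1.45919453e-04]), 'eef_pos': array([0.2847124 , 0.58366448, 0.23782054]), 'eef_rot': array([-7.06521856e-01, -3.06086048e+00,  2.67705614e-03]), 'contact_force': array([ 1.0878724 , -0.08259501,  1.04656783]), 'wrist_torque': array([-0.00544802, -0.03375411, -0.02858631]), 'gripper_width': 1.0006732865632566}
scene {'fx': 408.56879404819995, 'fy': 408.56879404819995, 'cx': 258.3867368066627, 'cy': 186.68489627437955, 'extrinsics': array([[ 0.24343617,  0.9698042 , -0.0147866 , -0.07497643],
       [-0.80090156,  0.20959125,  0.56091729,  0.42309008],
       [ 0.54707908, -0.12470495,  0.82773979, -1.50093548],
       [ 0.        ,  0.        ,  0.        ,  1.        ]])}
side {'fx': 352.39856193614014, 'fy': 352.39856193614014, 'cx': 255.89147207611862, 'cy': 187.81618103056573, 'extrinsics': array([[ 0.84220343, -0.53894734, -0.01513782, -0.50896346],
       [ 0.42832206,  0.65175091,  0.62590811, -0.2648279 ],
       [-0.32746542, -0.53362582,  0.77974989, -0.70139816],
       [ 0.        ,  0.        ,  0.        ,  1.        ]])}
wrist {'fx': 297.3186396354542, 'fy': 297.3186396354542, 'cx': 246.97541194351047, 'cy': 197.4329666847115, 'tool_from_camera': array([[ 1.62731140e-05,  9.53635661e-01,  3.00963496e-01,
         7.86526351e-02],
       [ 9.99999940e-01, -1.19724304e-04,  3.25289458e-04,
        -2.83444901e-04],
       [ 3.46240272e-04,  3.00963473e-01, -9.53635606e-01,
        -1.45204282e-01],
       [ 0.00000000e+00,  0.00000000e+00,  0.00000000e+00,
         1.00000000e+00]])}
```

View pics/scene0.png

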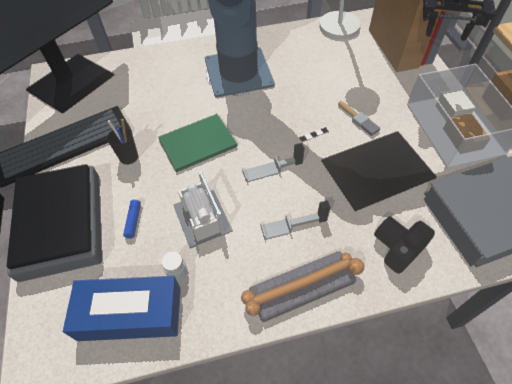

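View pics/side0.png

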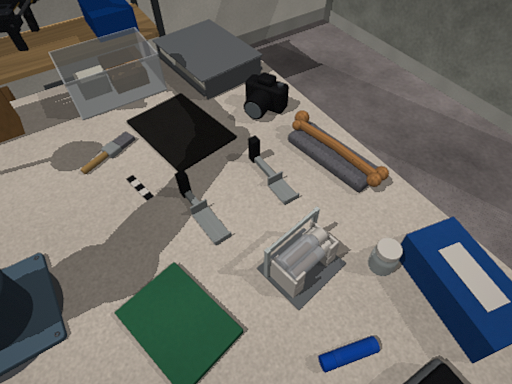

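View pics/wrist0.png

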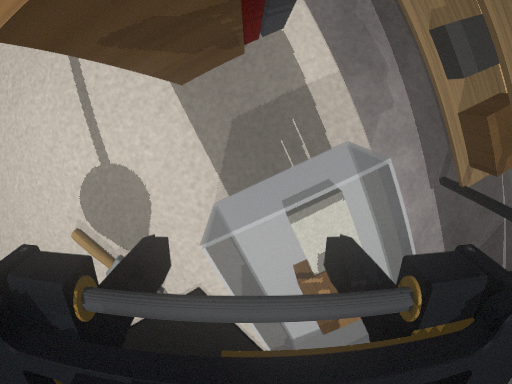

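The pictures show two scoops: scene (245–303,145–180) and (262–328,200–237), which are side (178–230,172–240) and (248–297,137–202). The rack is at scene (203,210), the board at (378,168), and the blue look-alike tube at (132,218). I'll measure both pans and crop.

```bash
cat > h.py <<'E'
import numpy as np,cv2
from plant import status,snapshot,camera_params
from scipy.spatial.transform import Rotation as R
def w2p(n,P):
    c=camera_params(n);E=c['extrinsics'];P=np.atleast_2d(P)
    q=P@E[:3,:3].T+E[:3,3];return np.c_[c['cx']+c['fx']*q[:,0]/-q[:,2],c['cy']+c['fy']*-q[:,1]/-q[:,2]]
def dep2w(n,d):
    c=camera_params(n);E=c['extrinsics']
    v,u=np.mgrid[:d.shape[0],:d.shape[1]]
    X=np.stack([(u-c['cx'])/c['fx']*d,-(v-c['cy'])/c['fy']*d,-d],-1)
    return (X-E[:3,3])@E[:3,:3]
def ray(n,uv,z):
    c=camera_params(n);E=c['extrinsics'];uv=np.atleast_2d(uv)
    r=np.c_[(uv[:,0]-c['cx'])/c['fx'],-(uv[:,1]-c['cy'])/c['fy'],-np.ones(len(uv))]@E[:3,:3]
    o=-E[:3,:3].T@E[:3,3]
    return o+r*((z-o[2])/r[:,2])[:,None]
def tri(a,b): # two views rays
    os=[];rs=[]
    for n,uv in (('scene',a),('side',b)):
        p=ray(n,uv,0)[0];q=ray(n,uv,.3)[0];r=(q-p)/np.linalg.norm(q-p);os.append(p);rs.append(np.eye(3)-np.outer(r,r))
    X=np.linalg.solve(rs[0]+rs[1],rs[0]@os[0]+rs[1]@os[1])
    return X,[np.linalg.norm(M@(X-o)) for M,o in zip(rs,os)]
def crop(n,tag,x0,y0,x1,y1,s=None,img=None):
    im=img if img is not None else cv2.imread(f'pics/{tag}.png')
    s=s or min(800/(x1-x0),600/(y1-y0))
    return cv2.resize(im[y0:y1,x0:x1],None,fx=s,fy=s,interpolation=cv2.INTER_CUBIC)
E
python3 - <<'E'
from h import *
cv2.imwrite('pics/c1.png',crop('', 'scene0',160,130,340,250))
cv2.imwrite('pics/c2.png',crop('', 'side0',165,125,365,275))
for n in('scene','side'):
    print(n,w2p(n,[[0,0,0],[.285,.584,.239],[.6,0,0]]))
    d=np.load(f'pics/{n}0.npy');X=dep2w(n,d);print(X[200:380:40,100:400:60,2].round(3))
E
```

```text
scene [[237.97744546  71.51578585]
 [444.9979579   35.55201659]
 [283.15310635 206.70098407]]
[[ 0.     0.003 -0.002 -0.002  0.   ]
 [ 0.023 -0.001  0.003 -0.     0.   ]
 [ 0.085  0.083 -0.001  0.036  0.029]
 [ 0.086  0.083  0.002  0.004  0.002]
 [-0.004 -0.    -0.746 -0.744 -0.753]]
side [[1.76525749e-01 3.20871804e+02]
 [3.09322124e+01 3.94038430e+01]
 [2.54462294e+02 1.90891126e+02]]
[[-0.001 -0.    -0.     0.    -0.002]
 [ 0.001  0.002  0.01   0.111  0.   ]
 [ 0.001  0.019  0.001  0.03   0.002]
 [ 0.     0.018  0.021 -0.    -0.001]
 [ 0.002  0.021 -0.001  0.001  0.027]]
```

View pics/c1.png

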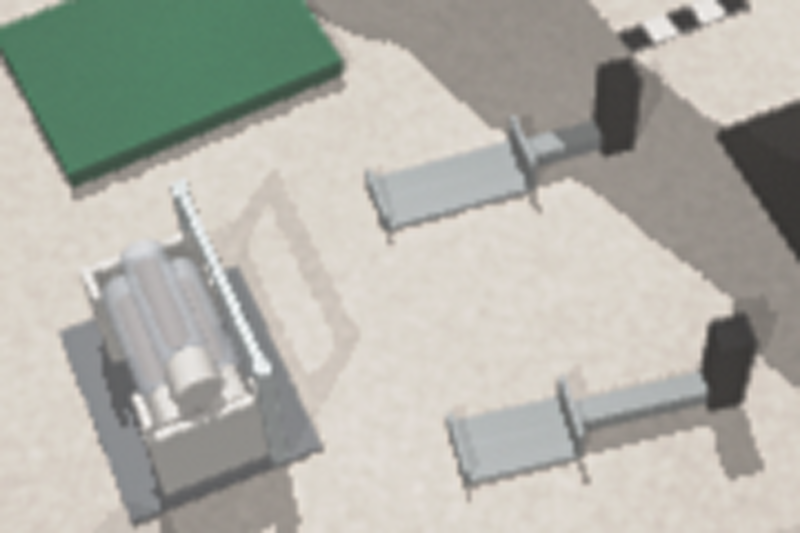

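View pics/c2.png

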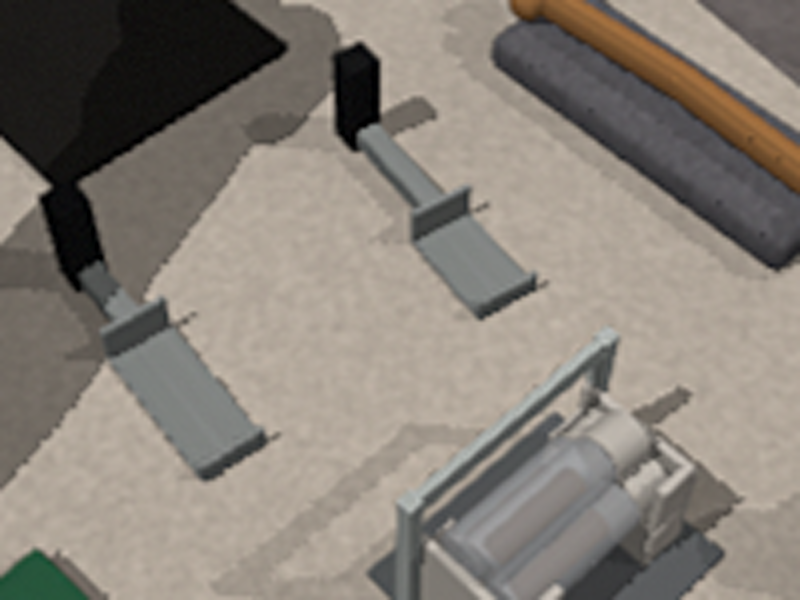

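Short-pan scoop is the one with its post at scene (323,211) / side (254,148). It has the squarer pan and the long beam. The one at scene (298,153) is the long-pan scoop. Next I measure the scoop, rack and board.

Run:
```python
from h import *
S={n:(cv2.imread(f'pics/{n}0.png'),dep2w(n,np.load(f'pics/{n}0.npy'))) for n in('scene','side')}
def box(n,x0,y0,x1,y1): 
    m=np.zeros((384,512),bool);m[y0:y1,x0:x1]=1;return m
B={'scene':(255,190,340,245),'side':(240,130,305,210)}
for n in S:
    im,X=S[n];m=box(n,*B[n]);z=X[...,2];v=im.max(2)
    post=m&(v<60)&(z>.02)
    P=X[post];print(n,'post n',len(P),'min',P.min(0).round(4),'max',P.max(0).round(4))
    top=P[P[:,2]>.068];print(' top mean',top.mean(0).round(4),len(top),np.ptp(top,axis=0).round(4), cv2.minAreaRect((top[:,:2]*1000).astype(np.float32)))
    st=m&(v>=60)&(z>.0025)&(z<.04)
    st=st&(np.abs(im.astype(int)[...,0]-im[...,2])<25)&(im[...,0]>=im[...,2])
    Q=X[st];r=cv2.minAreaRect((Q[:,:2]*1000).astype(np.float32));print(' steel',len(Q),r)
    hi=Q[Q[:,2]>.024];print(' backwall top mean',hi.mean(0).round(4),len(hi))
    # direction
    if len(hi)>1:
        t=hi.mean(0)[:2]-top.mean(0)[:2];print(' dist',np.linalg.norm(t),'yaw',np.degrees(np.arctan2(t[1],t[0])))
# board
im,X=S['scene']
m=(im.max(2)<45)&box('scene',315,130,440,210)
c=max(cv2.findContours(m.astype(np.uint8),0,1)[0],key=cv2.contourArea)
print('board',cv2.minAreaRect((ray('scene',c[:,0].astype(float),.01)[:,:2]*1000).astype(np.float32)))
im,X=S['side']
m=(im.max(2)<60)&box('side',125,90,240,175)
c=max(cv2.findContours(m.astype(np.uint8),0,1)[0],key=cv2.contourArea)
print('board side',cv2.minAreaRect((ray('side',c[:,0].astype(float),.01)[:,:2]*1000).astype(np.float32)))
# rack
for n,b in(('scene',(170,165,240,250)),('side',(255,200,350,310))):
    im,X=S[n];m=box(n,*b);z=X[...,2]
    P=X[m&(z>.103)&(z<.12)];print(n,'bar',len(P),P.mean(0).round(4),cv2.minAreaRect((P[:,:2]*1000).astype(np.float32)))
    for lo,hi in((.12,.3),(.085,.103),(.07,.085),(.045,.055),(.036,.044)):
        Q=X[m&(z>lo)&(z<hi)];print(lo,hi,len(Q),Q.mean(0).round(4) if len(Q) else '')
```

```text
scene post n 3 min [0.6609 0.0819 0.0456] max [0.6635 0.0827 0.0662]<stdin>:10: RuntimeWarning: Mean of empty slice.
  ret = um.true_divide(
Traceback (most recent call last):
ValueError: zero-size array to reduction operation maximum which has no identity
```

Run:
```python
from h import *
S={n:(cv2.imread(f'pics/{n}0.png'),dep2w(n,np.load(f'pics/{n}0.npy')),np.load(f'pics/{n}0.npy')) for n in('scene','side')}
def box(n,x0,y0,x1,y1): 
    m=np.zeros((384,512),bool);m[y0:y1,x0:x1]=1;return m
B={'scene':(255,190,340,245),'side':(240,130,305,210)}
np.set_printoptions(linewidth=220)
print(S['scene'][0].max(2)[196:226,316:334]); print(S['scene'][1][196:226:2,316:334,2].round(3))
for n in S:
    im,X,d=S[n];m=box(n,*B[n]);z=X[...,2];v=im.max(2)
    st=m&(v>=75)&(d>0)&(z>.0025)&(z<.04)&(im[...,0]>=im[...,2])
    Q=X[st];r=cv2.minAreaRect((Q[:,:2]*1000).astype(np.float32));print(n,' steel',len(Q),r)
    hi=Q[Q[:,2]>.024];print(' backwall top mean',hi.mean(0).round(4),len(hi))
im,X,d=S['scene']
m=(im.max(2)<45)&box('scene',315,130,440,210)
c=max(cv2.findContours(m.astype(np.uint8),0,1)[0],key=cv2.contourArea)
print('board',cv2.minAreaRect((ray('scene',c[:,0].astype(float),.01)[:,:2]*1000).astype(np.float32)))
im,X,d=S['side']
m=(im.max(2)<60)&box('side',125,90,240,175)
c=max(cv2.findContours(m.astype(np.uint8),0,1)[0],key=cv2.contourArea)
print('board side',cv2.minAreaRect((ray('side',c[:,0].astype(float),.01)[:,:2]*1000).astype(np.float32)))
for n,b in(('scene',(170,165,240,250)),('side',(255,200,350,310))):
    im,X,d=S[n];m=box(n,*b)&(d>0);z=X[...,2]
    P=X[m&(z>.103)&(z<.12)];print(n,'bar',len(P),P.mean(0).round(4),cv2.minAreaRect((P[:,:2]*1000).astype(np.float32)))
    for lo,hi in((.12,.3),(.085,.103),(.07,.085),(.045,.055),(.036,.044)):
        Q=X[m&(z>lo)&(z<hi)];print(lo,hi,len(Q),Q.mean(0).round(4) if len(Q) else '')
```

```text
[[218 218 217 218 218 219 211 201 159 148 149 150 148 149 147 137 145 148]
 [216 217 217 219 219 221 221 219 198 149 135 135 133 134 134 130 136 150]
 [214 215 215 217 217 217 218 218 197 138 130 132 131 129 128 127 130 148]
 [215 214 216 218 218 216 216 218 193 133 127 128 129 127 127 125 129 144]
 [216 215 217 219 219 218 217 212 184 110  99  99 124 127 126 124 125 129]
 [214 215 217 214 183 161 157 130 112  75  71  74 103 126 126 126 126 126]
 [213 214 214 176 112  91  90  72  69  66  65  70  93 127 128 128 129 130]
 [211 214 207 122  70  68  68  67  67  67  66  67  80 112 126 127 129 132]
 [212 216 206 101  61  69  69  69  69  67  67  66  72  99 126 127 127 131]
 [215 219 207  92  60  69  70  69  70  68  67  66  67  84 124 128 129 134]
 [219 219 182  81  59  67  69  69  68  69  68  67  66  73 105 128 131 143]
 [220 217 168  78  59  63  68  70  69  69  67  66  64  69  96 127 131 147]
 [218 208 122  65  61  63  68  67  66  64  63  62  60  70 106 129 142 148]
 [216 204 101  61  62  61  64  64  64  61  61  60  60  79 130 138 147 150]
 [215 201  92  59  63  63  63  62  63  63  61  62 
[... 2839 characters left out ...]
.    -0.    -0.001 -0.002  0.002  0.001  0.001  0.001 -0.003 -0.    -0.003 -0.002 -0.003 -0.003 -0.002  0.001 -0.001]
 [ 0.004 -0.002 -0.001 -0.     0.001 -0.002 -0.003  0.    -0.002  0.    -0.     0.001  0.    -0.    -0.    -0.004  0.002  0.001]]
scene  steel 503 ((664.1446533203125, 1.5105209350585938), (43.698326110839844, 161.21652221679688), 0.11409210413694382)
 backwall top mean [ 0.6655 -0.0055  0.0293] 25
side  steel 684 ((694.3626708984375, 34.91603088378906), (240.76104736328125, 128.37423706054688), 47.540592193603516)
 backwall top mean [0.7717 0.0626 0.0297] 191Traceback (most recent call last):
  File "<stdin>", line 15, in <module>
ValueError: max() iterable argument is empty
```

```bash
cat > m.py <<'E'
from h import *
S={n:(cv2.imread(f'pics/{n}0.png'),dep2w(n,np.load(f'pics/{n}0.npy')),np.load(f'pics/{n}0.npy')) for n in('scene','side')}
rect=lambda P:cv2.minAreaRect((P[:,:2]*1000).astype(np.float32))
for n in S:
    im,X,d=S[n];z=X[...,2];v=im.max(2)
    W=(d>0)&(X[...,0]>.62)&(X[...,0]<.71)&(X[...,1]>-.1)&(X[...,1]<.13)
    P=X[W&(z>.07)&(z<.08)];print(n,'posttop',len(P),rect(P),P.mean(0).round(4))
    Q=X[W&(z>.022)&(z<.034)&(v>75)];print(' wall',len(Q),Q.mean(0).round(4),rect(Q))
    Q=X[W&(z>.012)&(z<.022)&(v>75)];print(' beam',len(Q),np.polyfit(Q[:,1],Q[:,0],1))
    Q=X[W&(z>.006)&(z<.034)&(v>75)];print(' steel',len(Q),rect(Q))
    b=(d>0)&(v<75)&(z>.004)&(z<.016)&(X[...,1]>.1)&(X[...,1]<.5)&(X[...,0]<.75)
    k,l,s,c=cv2.connectedComponentsWithStats(b.astype(np.uint8));i=1+np.argmax(s[1:,4]);ct=cv2.findContours((l==i).astype(np.uint8),0,1)[0]
    ct=max(ct,key=cv2.contourArea);print(' board',s[i],rect(ray(n,ct[:,0].astype(float),.01)))
    W=(d>0)&(X[...,0]>.4)&(X[...,0]<.75)&(X[...,1]>-.4)&(X[...,1]<-.1)
    for lo,hi in((.104,.13),(.085,.1),(.07,.084),(.045,.053),(.036,.044)):
        Q=X[W&(z>lo)&(z<hi)];print('  ',lo,hi,len(Q),Q.mean(0).round(4),[np.round(a,1) for a in rect(Q)])
E
python3 m.py
```

```text
scene posttop 76 ((663.4624633789062, 93.68270874023438), (25.436006546020508, 23.454317092895508), 4.509199142456055) [0.6645 0.0936 0.0743]
 wall 46 [0.6647 0.0159 0.0277] ((672.7763671875, 46.99726867675781), (115.7659912109375, 43.387046813964844), 78.87701416015625)
 beam 218 [-0.00797057  0.66524002]
 steel 347 ((663.9583740234375, 13.541481018066406), (184.94371032714844, 46.39431381225586), 89.30616760253906)
 board [ 322  132  114   79 4859] ((547.9078979492188, 310.15289306640625), (197.7073516845703, 278.7088317871094), 9.662052154541016)
   0.104 0.13 136 [ 0.5736 -0.1974  0.112 ] [array([ 570., -198.]), array([150.7,   9.5]), np.float64(10.0)]
   0.085 0.1 382 [ 0.5786 -0.2304  0.0918] [array([ 575.9, -221.8]), array([150.3,  50.3]), np.float64(12.0)]
   0.07 0.084 551 [ 0.6651 -0.2818  0.0748] [array([ 631.6, -246.9]), array([133.8, 271.2]), np.float64(71.1)]
   0.045 0.053 137 [ 0.6618 -0.2649  0.0492] [array([ 634.2, -248.3]), array([135. , 265.3]), np.float64(71.1)]
   0.036 0.044 102 [ 0.6648 -0.2617  0.0401] [array([ 644. , -251.2]), array([132.9, 244.9]), np.float
[... 416 characters left out ...]
286529541016)
 board [ 127   93  109   78 4427] ((538.48388671875, 312.278076171875), (201.79591369628906, 285.0455627441406), 9.672117233276367)
   0.104 0.13 327 [ 0.5613 -0.1979  0.1116] [array([ 566.3, -195.9]), array([150.6,  10.8]), np.float64(10.2)]
   0.085 0.1 772 [ 0.567  -0.2316  0.0921] [array([ 645.6, -261.2]), array([120.1, 318.1]), np.float64(58.2)]
   0.07 0.084 1018 [ 0.6407 -0.2844  0.075 ] [array([ 640.2, -264.8]), array([141., 316.]), np.float64(62.3)]
   0.045 0.053 271 [ 0.6348 -0.2926  0.0491] [array([ 638.7, -266.1]), array([137.5, 314.3]), np.float64(62.4)]
   0.036 0.044 194 [ 0.6218 -0.2965  0.0402] [array([ 625.2, -292. ]), array([ 78.2, 314.5]), np.float64(62.6)]
```

Both scoops' sizes check out: the post top is at 0.074 and the scoop lies at about yaw -90. The bar's top is at 0.112 and its length 150, and the board measures 198x279. The two cameras disagree by 4–9 mm in x, so I'll refine with the wrist camera. Moving over the short-pan scoop.

```bash
python3 -m creep '[[[1,-0.04,-0.02,0,0,0,0],[1,-0.04,-0.02,0,0,0,0],[1,-0.04,-0.02,0,0,0,0],[1,-0.04,-0.02,0,0,0,0],[1,-0.04,-0.02,0,0,0,0],[1,-0.04,-0.02,0,0,0,0],[1,-0.04,-0.02,0,0,0,0],[1,-0.04,-0.02,0,0,0,0],[1,-0.04,-0.02,0,0,0,0],[1,-0.04,-0.02,0,0,0,0]]]'
python3 -m creep '[[[1,0,0,0,0,0,8],[1,0,0,0,0,0,8],[1,0,0,0,0,0,8],[1,0,0,0,0,0,8],[1,0,0,0,0,0,8],[1,0,0,0,0,0,8],[1,0,0,0,0,0,8],[1,0,0,0,0,0,8]]]'
cat > st.py <<'E'
from h import *
def st(x=None,y=None,z=None,yaw=None,pr=True):
    o=status.get_obs();p=o['eef_pos'];Rm=R.from_rotvec(o['eef_rot']).as_matrix()
    cy=np.degrees(np.arctan2(Rm[1,0],Rm[0,0]))
    print('t %.2f p %s yaw %.2f toolz %s grip %.3f F %s T %s'%(o['clock'],p.round(4),cy,Rm[:,2].round(4),o['gripper_width'],o['contact_force'].round(1),o['wrist_torque'].round(2)))
    if x is not None:
        t=np.array([x,y,z]);d=Rm.T@(t-p)
        Rt=R.from_euler('z',yaw,degrees=True).as_matrix()@np.diag([1,-1,-1])
        print(' go (tool) mm',(d*1000).round(1),'turn deg',np.degrees(R.from_matrix(Rm.T@Rt).as_rotvec()).round(2))
import sys
if __name__=='__main__': st(*map(float,sys.argv[1:]))
E
python3 st.py .661 .094 .2 90
```

```text
clock: 1.15
eef_pos: [0.5604, 0.2237, 0.234]
eef_rot: [-0.681, -3.06, 0.002]
contact_force: [0.8, 0.4, -0.4]
gripper_width: 1.0
clock: 1.95
eef_pos: [0.5647, 0.211, 0.2319]
eef_rot: [-2.266, -2.173, 0.016]
contact_force: [0.1, -0.3, -0.6]
gripper_width: 0.999
t 1.95 p [0.5647 0.211  0.2319] yaw 87.60 toolz [-0.0081 -0.0059 -1.    ] grip 0.999 F [ 0.1 -0.3 -0.6] T [-0.04  0.09 -0.04]
 go (tool) mm [-112.7  101.3   31.8] turn deg [-0.46  0.35 -2.4 ]
```

```bash
python3 -m creep '[[[1,-0.035,0.032,0.004,0,0,-0.8],[1,-0.035,0.032,0.004,-0.2,0.2,-0.8],[1,-0.035,0.032,0.004,-0.2,0.2,-0.8],[1,0,0,0,0,0,0]]]'
cat > wr.py <<'E'
from h import *
import sys
def wpose():
    o=status.get_obs();T=np.eye(4);T[:3,:3]=R.from_rotvec(o['eef_rot']).as_matrix();T[:3,3]=o['eef_pos'];return T
def wlook(tag):
    T=wpose();p,d=snapshot('wrist');cv2.imwrite(f'pics/{tag}.png',p[:,:,::-1]);np.savez(f'pics/{tag}.npz',d=d,T=T);return p,d,T
def wdep(d,T):
    c=camera_params('wrist');v,u=np.mgrid[:384,:512]
    a=(u-c['cx'])/c['fx'];b=(v-c['cy'])/c['fy'];r=np.hypot(a,b)+1e-9
    k=np.tan(np.minimum(r,1.5))/r
    X=np.stack([a*k*d,-b*k*d,-d],-1);M=T@c['tool_from_camera'];return X@M[:3,:3].T+M[:3,3]
if __name__=='__main__': wlook(sys.argv[1])
E
python3 wr.py w1; python3 st.py .661 .094 .2 90
```

```text
clock: 2.35
eef_pos: [0.6587, 0.1043, 0.2177]
eef_rot: [-2.214, -2.224, 0.002]
contact_force: [0.3, -0.7, -0.1]
gripper_width: 1.004
t 2.40 p [0.6571 0.1082 0.2175] yaw 90.42 toolz [-0.0047  0.0042 -1.    ] grip 0.996 F [0.  0.5 0.8] T [-0.03  0.11  0.  ]
 go (tool) mm [-14.3   3.9  17.5] turn deg [-0.27 -0.24  0.42]
```

View pics/w1.png

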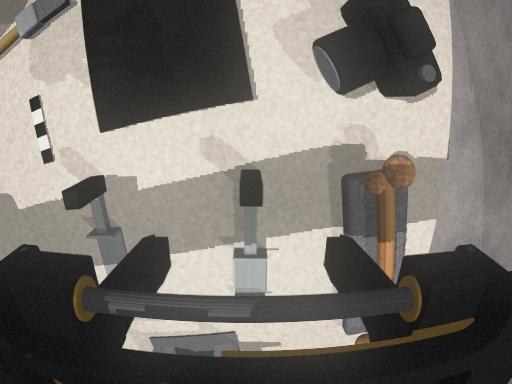

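The wrist view shows the short scoop's post at (251,188) and its pan at (250,270), between the fingers. The long-pan scoop is at (85,192).

```bash
cat > wm.py <<'E'
from wr import *
f=sys.argv[1];z=np.load(f'pics/{f}.npz');d=z['d'];X=wdep(d,z['T']);im=cv2.imread(f'pics/{f}.png');v=im.max(2)
rect=lambda P:[np.round(a,1) for a in cv2.minAreaRect((P[:,:2]*1000).astype(np.float32))]
W=np.zeros((384,512),bool);W[140:296,225:280]=1;W&=d>0
print('table z',np.median(X[100:140,300:340,2][d[100:140,300:340]>0]))
P=X[W&(X[...,2]>.068)&(X[...,2]<.085)];print('post',len(P),P.mean(0).round(4),rect(P))
P=X[W&(X[...,2]>.013)&(X[...,2]<.026)&(v>80)];P=P[P[:,1]>.03];a=np.polyfit(P[:,1],P[:,0],1);print('beam',len(P),a,'x at post',np.polyval(a,.094),'yaw',-90-np.degrees(np.arctan(a[0])))
P=X[W&(X[...,2]>.024)&(X[...,2]<.036)&(v>80)];P=P[P[:,1]<.03];print('wall',len(P),P.mean(0).round(4),rect(P))
P=X[W&(v>80)&(X[...,2]>.0035)&(X[...,1]<.03)];print('pan',len(P),rect(P))
E
python3 wm.py w1
```

```text
table z -0.0006400075891226931
post 553 [0.6609 0.0945 0.0739] [array([661.2,  93.6]), array([24.5, 23.5]), np.float64(89.8)]
beam 309 [0.01333928 0.66066648] x at post 0.6619203718839639 yaw -90.76423925963938
wall 159 [ 0.6615 -0.0045  0.0282] [array([661.2,  -5. ]), array([42.4,  4.4]), np.float64(0.9)]
pan 1164 [array([661.8, -23.2]), array([ 43.4, 106.4]), np.float64(0.4)]
```

```bash
python3 -m creep '[[[1,-0.0145,0.004,0.04,-0.27,-0.24,0.3],[1,0,0,0.04,0,0,0],[1,0,0,0.03,0,0,0],[1,0,0,0.02,0,0,0],[1,0,0,0,0,0,0]]]'; python3 st.py .6611 .0938 .024 90.1
```

```text
clock: 2.9
eef_pos: [0.6595, 0.1006, 0.0837]
eef_rot: [-2.212, -2.226, -0.006]
contact_force: [-0.6, 0.6, 0.7]
gripper_width: 0.999
t 2.90 p [0.6595 0.1006 0.0837] yaw 90.37 toolz [-0.      0.0051 -1.    ] grip 0.999 F [-0.6  0.6  0.7] T [-0.07  0.12  0.01]
 go (tool) mm [-7.1  1.6 59.6] turn deg [-0.   -0.29  0.27]
```

```bash
python3 -m creep '[[[1,-0.007,0.002,0.01,0,-0.29,0.27],[1,0,0,0,0,0,0]]]'; python3 st.py .6611 .0938 .024 90.1;python3 -m creep '[[[1,-0.003,0,0.02,0,0,0],[1,0,0,0.02,0,0,0],[1,0,0,0.006,0,0,0],[1,0,0,0,0,0,0]]]'; python3 st.py .6611 .0938 .024 90.1
```

```text
clock: 3.1
eef_pos: [0.6615, 0.0952, 0.0742]
eef_rot: [-2.217, -2.225, -0.001]
contact_force: [0.3, -0.0, 0.6]
gripper_width: 0.999
t 3.10 p [0.6615 0.0952 0.0742] yaw 90.20 toolz [ 4.e-04  6.e-04 -1.e+00] grip 0.999 F [ 0.3 -0.   0.6] T [-0.08  0.07  0.02]
 go (tool) mm [-1.4 -0.4 50.2] turn deg [ 0.02 -0.03  0.1 ]
clock: 3.5
eef_pos: [0.6658, 0.0935, 0.0326]
eef_rot: [2.214, 2.223, 0.013]
contact_force: [0.1, -0.6, 0.2]
gripper_width: 1.001
t 3.50 p [0.6658 0.0935 0.0326] yaw 90.23 toolz [ 0.0094  0.0027 -1.    ] grip 1.001 F [ 0.1 -0.6  0.2] T [-0.02  0.1   0.03]
 go (tool) mm [ 0.3 -4.7  8.6] turn deg [ 0.54 -0.15  0.13]
```

```bash
python3 -m creep '[[[1,0,-0.005,0.009,0.54,-0.15,0],[1,0,0,0,0,0,0]]]'; python3 st.py .6611 .0938 .024 90.1
```

```text
clock: 3.7
eef_pos: [0.6617, 0.0939, 0.0251]
eef_rot: [2.216, 2.225, 0.003]
contact_force: [-1.0, 0.3, -0.2]
gripper_width: 1.005
t 3.70 p [0.6617 0.0939 0.0251] yaw 90.24 toolz [ 1.8e-03  5.0e-04 -1.0e+00] grip 1.005 F [-1.   0.3 -0.2] T [-0.05  0.08 -0.03]
 go (tool) mm [-0.1 -0.6  1.1] turn deg [ 0.11 -0.03  0.14]
```

Aligned, so I close the gripper.

```bash
python3 -m creep '[[[0,0,0,0,0.1,0,0],[0,0,0,0,0,0,0],[0,0,0,0,0,0,0],[0,0,0,0,0,0,0],[0,0,0,0,0,0,0],[0,0,0,0,0,0,0],[0,0,0,0,0,0,0],[0,0,0,0,0,0,0]]]'; python3 st.py .6611 .0938 .12 90
```

```text
clock: 4.5
eef_pos: [0.6632, 0.0941, 0.0273]
eef_rot: [2.216, 2.225, 0.005]
contact_force: [1.0, -1.0, 0.4]
gripper_width: 0.298
t 4.50 p [0.6632 0.0941 0.0273] yaw 90.24 toolz [ 0.0031  0.001  -1.    ] grip 0.298 F [ 1.  -1.   0.4] T [-0.07  0.06  0.02]
 go (tool) mm [ -0.2  -1.8 -92.7] turn deg [ 0.18 -0.06  0.24]
```

```bash
python3 -m creep '[[[0,0,0,0,0,0,0],[0,0,0,-0.02,0,0,0],[0,0,0,-0.02,0,0,0],[0,0,0,-0.02,0,0,0],[0,0,0,-0.02,0,0,0],[0,0,0,0,0,0,0],[0,0,0,0,0,0,0]]]'; python3 st.py .5505 -.0985 .12 100;python3 wr.py w2
python3 - <<'E'
from h import *
for n in["scene","side"]:
    p,d=snapshot(n); cv2.imwrite(f"pics/{n}1.png",p[:,:,::-1]); np.save(f"pics/{n}1.npy",d)
E
```

```text
clock: 5.2
eef_pos: [0.6603, 0.094, 0.1067]
eef_rot: [-2.215, -2.224, 0.003]
contact_force: [-0.3, 0.4, -1.9]
gripper_width: 0.27
t 5.20 p [0.6603 0.094  0.1067] yaw 90.23 toolz [-2.9e-03  4.0e-04 -1.0e+00] grip 0.270 F [-0.3  0.4 -1.9] T [0.01 0.05 0.01]
 go (tool) mm [-192.  -110.6  -13.1] turn deg [-0.16 -0.04 -9.77]
```

View pics/w2.png

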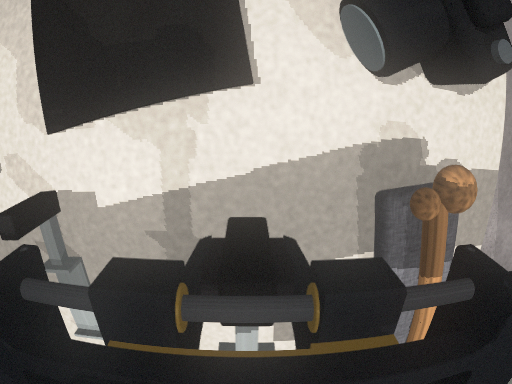

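View pics/side1.png

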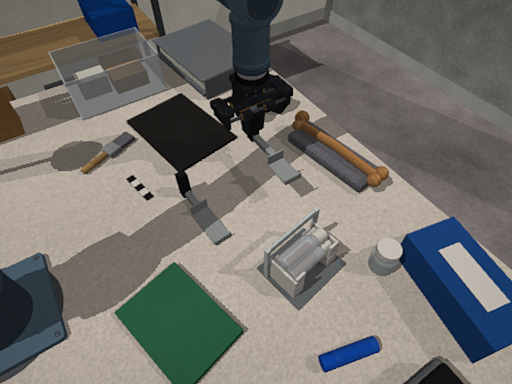

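The scoop is lifted (side pan at (282,172)). Now I check pitch sag by comparing the pan heights in the depth before and after.

```bash
cat > pan.py <<'E'
from h import *
import sys
# pan floor fit in scoop frame: args tag  TCPx TCPy scoopyaw
def pan(n,tag,px,py,yaw,lo,hi,ret=False):
    im=cv2.imread(f'pics/{n}{tag}.png');d=np.load(f'pics/{n}{tag}.npy');X=dep2w(n,d)
    c,s=np.cos(np.radians(yaw)),np.sin(np.radians(yaw))
    a=(X[...,0]-px)*c+(X[...,1]-py)*s; b=-(X[...,0]-px)*s+(X[...,1]-py)*c
    def q(m,nm):
        if m.sum()<8: print(nm,m.sum());return
        A=np.c_[a[m]-.135,b[m],np.ones(m.sum())];r=np.linalg.lstsq(A,X[m][:,2],rcond=None)[0]
        print(n,tag,nm,m.sum(),'slope x deg %.2f y deg %.2f z %.4f'%(*np.degrees(r[:2]),r[2]))
    G=(d>0)&(X[...,2]>lo)&(X[...,2]<hi)
    q(G&(a>.108)&(a<.162)&(abs(b)<.016),'floor')
    q(G&(a>.02)&(a<.09)&(abs(b)<.006),'beam(z at .135)')
if __name__=='__main__':
    pan('side','0',.658,.0945,-90,.0,.04);pan('scene','0',.6635,.0937,-90,.0,.04)
    pan('side','1',.657,.0943,-90,.05,.13);pan('scene','1',.6625,.0937,-90,.05,.13)
E
python3 pan.py
```

```text
side 0 floor 203 slope x deg 0.49 y deg 0.43 z 0.0044
side 0 beam(z at .135) 96 slope x deg 0.78 y deg 27.89 z 0.0208
scene 0 floor 198 slope x deg 0.50 y deg -0.75 z 0.0039
scene 0 beam(z at .135) 107 slope x deg 0.20 y deg -27.21 z 0.0188
side 1 floor 218 slope x deg -0.29 y deg -0.83 z 0.0835
side 1 beam(z at .135) 90 slope x deg -0.15 y deg -2.27 z 0.0995
scene 1 floor 219 slope x deg 0.06 y deg -1.20 z 0.0836
scene 1 beam(z at .135) 129 slope x deg -0.66 y deg -27.81 z 0.0973
```

View pics/scene1.png

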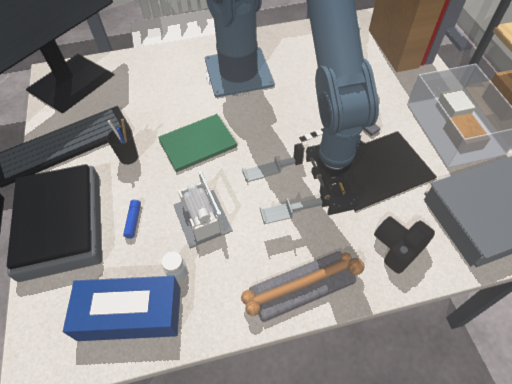

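Scoop held level, with no sag: the pan rose 79 mm, as did the TCP. Now I refine the rack and locate the long scoop as an obstacle.

```bash
python3 - <<'E'
from h import *
rect=lambda P:[np.round(a,1) for a in cv2.minAreaRect((P[:,:2]*1000).astype(np.float32))]
for n in('scene','side'):
    d=np.load(f'pics/{n}0.npy');X=dep2w(n,d);im=cv2.imread(f'pics/{n}0.png');z=X[...,2]
    W=(d>0)&(X[...,0]>.45)&(X[...,0]<.64)&(X[...,1]>-.06)&(X[...,1]<.16)
    P=X[W&(z>.07)&(z<.08)];print(n,'long post',rect(P))
    P=X[W&(z>.024)&(z<.034)&(im.max(2)>80)];print(' wall',rect(P))
    P=X[W&(z>.004)&(z<.034)&(im.max(2)>80)];print(' steel',rect(P))
    W=(d>0)&(X[...,0]>.47)&(X[...,0]<.68)&(X[...,1]>-.32)&(X[...,1]<-.12)
    P=X[W&(z>.107)&(z<.118)];print(' bar',rect(P))
    e=np.array([np.cos(np.radians(10.1)),np.sin(np.radians(10.1))]);f=np.array([e[1],-e[0]]);
    for lo,hi in((.092,.1),(.076,.083),(.037,.043),(.003,.007)):
        m=W&(z>lo)&(z<hi);Q=X[m];u=Q[:,:2]@e-np.array([.568,-.197])@e;w=Q[:,:2]@f-np.array([.568,-.197])@f
        print('  z',lo,len(Q),'along bar',np.percentile(u,[1,50,99]).round(4),'fwd of bar',np.percentile(w,[1,5,50,95,99]).round(4))
E
python3 - <<'E'
import sys;sys.path.insert(0,'.')
from h import *
cv2.imwrite('pics/c3.png',crop('','side0',250,200,350,310,5.4) if 0 else cv2.resize(cv2.imread('pics/side0.png')[200:310,250:350],None,fx=5.4,fy=5.4))
E
```

```text
scene long post [array([457.9,  87.4]), array([15.7, 24.1]), np.float64(1.0)]
 wall [array([466.6,  38.1]), array([29.9, 38.7]), np.float64(1.1)]
 steel [array([544.7,  49. ]), array([189.4, 217.5]), np.float64(0.2)]
 bar [array([ 570., -198.]), array([150.7,   9.5]), np.float64(10.0)]
  z 0.092 200 along bar [-0.054   0.0058  0.0763] fwd of bar [0.0031 0.0061 0.036  0.0448 0.046 ]
  z 0.076 76 along bar [-0.0596  0.0466  0.0781] fwd of bar [-0.003   0.0016  0.0505  0.0725  0.073 ]
  z 0.037 52 along bar [-0.0608  0.0671  0.0773] fwd of bar [-0.0019  0.0016  0.0469  0.0736  0.0739]
  z 0.003 582 along bar [-0.0831  0.0142  0.1075] fwd of bar [-0.0631 -0.0468  0.0732  0.0982  0.1219]
side long post [array([455.6,  89.9]), array([26.5, 10.9]), np.float64(89.5)]
 wall [array([545. ,  12.4]), array([  9.7, 189.9]), np.float64(82.6)]
 steel [array([544.4,  49.2]), array([189.4, 219. ]), np.float64(0.4)]
 bar [array([ 566.3, -195.9]), array([150.6,  10.4]), np.float64(10.1)]
  z 0.092 461 along bar [-0.0757 -0.0074  0.0636] fwd of bar [0.0008 0.003  0.0334 0.0417 0.0432]
  z 0.076 145 along bar [-0.0765 -0.0342  0.0663] fwd of bar [-0.0038  0.0005  0.0491  0.0704  0.0707]
  z 0.037 76 along bar [-0.0765 -0.0669  0.0593] fwd of bar [-0.0028  0.003   0.0602  0.0714  0.0714]
  z 0.003 1303 along bar [-0.0844 -0.0087  0.0721] fwd of bar [-0.0291 -0.0265  0.0727  0.0943  0.096 ]
```

View pics/c3.png

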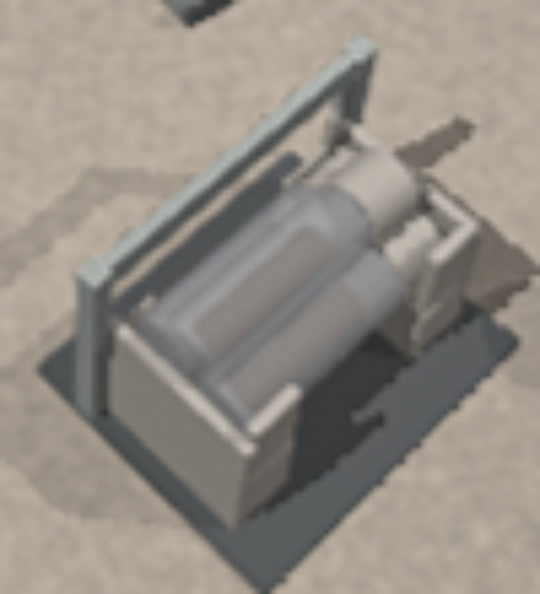

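Tube c's ridge lies about 35 mm forward of the bar, in line with the layout. The long scoop (x≈0.46) is clear of the path. Moving to pre-insert, with the tip about 22 mm short of the bar.

```bash
python3 -m creep '[[[0,-0.006,-0.008,0,0,0,-1],[0,-0.012,-0.016,0,0,0,-1.2],[0,-0.012,-0.016,0,0,0,-1.2],[0,-0.012,-0.016,0,0,0,-1.2],[0,-0.012,-0.016,0,0,0,-1.2],[0,-0.012,-0.016,0,0,0,-1.2],[0,-0.012,-0.016,0,0,0,-1.2],[0,-0.006,-0.01,0,0,0,-1],[0,0,0,0,0,0,0]]]'; python3 st.py .5332 -.0021 .0415 100.1
```

```text
clock: 6.25
eef_pos: [0.5399, -0.0059, 0.1003]
eef_rot: [-2.009, -2.401, 0.02]
contact_force: [-0.5, -0.7, -0.2]
gripper_width: 0.266
t 6.25 p [ 0.5399 -0.0059  0.1003] yaw 100.17 toolz [-0.0165 -0.0031 -0.9999] grip 0.266 F [-0.5 -0.7 -0.2] T [ 0.06  0.02 -0.04]
 go (tool) mm [ 5.  -4.9 58.9] turn deg [-0.96  0.01  0.07]
```

```bash
python3 -m creep '[[[0,0.005,-0.005,0.01,-0.9,0,0],[0,0,0,0.015,0,0,0],[0,0,0,0.015,0,0,0],[0,0,0,0.01,0,0,0],[0,0,0,0,0,0,0]]]'; python3 st.py .5332 -.0021 .0415 100.1
```

```text
clock: 6.75
eef_pos: [0.5366, 0.0012, 0.0487]
eef_rot: [2.012, 2.411, 0.005]
contact_force: [-0.0, -0.5, -0.6]
gripper_width: 0.269
t 6.75 p [0.5366 0.0012 0.0487] yaw 100.29 toolz [ 0.0032  0.0018 -1.    ] grip 0.269 F [-0.  -0.5 -0.6] T [-0.02  0.03 -0.01]
 go (tool) mm [-2.7 -4.   7.2] turn deg [ 0.2  -0.07  0.19]
```

```bash
python3 -m creep '[[[0,-0.003,-0.004,0.0075,0.2,0,0.1],[0,0,0,0,0,0,0]]]'; python3 st.py .5332 -.0021 .0415 100.1
cat > snap.py <<'E'
from h import *
import sys
for n in["scene","side"]:
    p,d=snapshot(n); cv2.imwrite(f"pics/{n}{sys.argv[1]}.png",p[:,:,::-1]); np.save(f"pics/{n}{sys.argv[1]}.npy",d)
E
python3 snap.py 2
python3 - <<'E'
from pan import *
o=status.get_obs()['eef_pos']
pan('side','2',o[0]-.003,o[1],-79.9,.005,.06);pan('scene','2',o[0]+.002,o[1],-79.9,.005,.06)
rect=lambda P:[np.round(a,1) for a in cv2.minAreaRect((P[:,:2]*1000).astype(np.float32))]
# in rack frame (per-camera bar centre)
for n,b in(('scene',(.570,-.198)),('side',(.5663,-.1959))):
    d=np.load(f'pics/{n}2.npy');X=dep2w(n,d);e=np.array([.9845,.1754]);f=np.array([.1754,-.9845])
    rx=(X[...,:2]-np.array(b))@f-.035; ry=(X[...,:2]-np.array(b))@e
    m=(d>0)&(X[...,2]>.012)&(X[...,2]<.05)&(rx<-.045)&(rx>-.15)&(abs(ry)<.06)
    k,l,s,c=cv2.connectedComponentsWithStats(m.astype(np.uint8));m=l==1+np.argmax(s[1:,4])
    print(n,m.sum(),'rx',np.percentile(rx[m],[0,1,99,100]).round(4),'ry',np.percentile(ry[m],[1,50,99]).round(4))
    w=m&(X[...,2]>.036);print(' wall rx',np.percentile(rx[w],[5,50,95]).round(4),'ry',np.percentile(ry[w],[2,98]).round(4),'z',np.percentile(X[w][:,2],[50,95]).round(4))
E
python3 -c "
import cv2
a=cv2.imread('pics/side2.png')[120:300,170:370];cv2.imwrite('pics/c4.png',cv2.resize(a,None,fx=3.3,fy=3.3))"
```

```text
clock: 6.95
eef_pos: [0.5338, -0.0022, 0.041]
eef_rot: [-2.014, -2.41, -0.002]
contact_force: [0.0, 0.2, -1.8]
gripper_width: 0.27
t 6.95 p [ 0.5338 -0.0022  0.041 ] yaw 100.23 toolz [ 3.0e-04  1.2e-03 -1.0e+00] grip 0.270 F [ 0.   0.2 -1.8] T [-0.03  0.07 -0.  ]
 go (tool) mm [ 0.2 -0.5 -0.5] turn deg [ 0.03 -0.07  0.13]
side 2 floor 265 slope x deg -0.41 y deg -0.52 z 0.0188
side 2 beam(z at .135) 129 slope x deg -0.40 y deg 2.07 z 0.0341
scene 2 floor 175 slope x deg 0.70 y deg 1.41 z 0.0175
scene 2 beam(z at .135) 118 slope x deg 1.34 y deg -35.56 z 0.0339
scene 427 rx [-0.1498 -0.1478 -0.0612 -0.0607] ry [-0.0227  0.0009  0.0216]
 wall rx [-0.1369 -0.1348 -0.1329] ry [-0.0216  0.021 ] z [0.0415 0.0468]
side 588 rx [-0.1497 -0.1483 -0.0761 -0.0752] ry [-0.0221 -0.0012  0.0214]
 wall rx [-0.1379 -0.1341 -0.1327] ry [-0.0217  0.02  ] z [0.0437 0.0462]
```

View pics/c4.png

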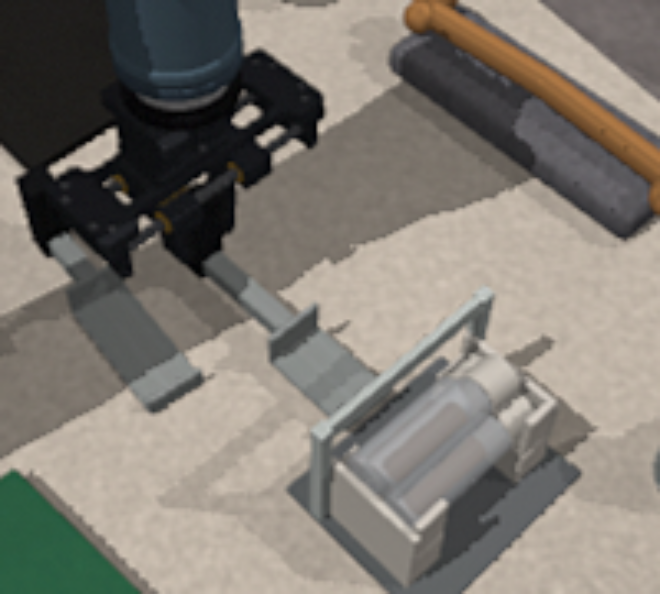

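The scoop is centred in y (±22 mm), the back wall is at rack x=-134, and the underside is at about 14 mm. Inserting.

```bash
python3 -m creep '[[[0,-0.008,0,0,0,0,0],[0,-0.012,0,0,0,0,0],[0,-0.012,0,0,0,0,0],[0,-0.012,0,0,0,0,0],[0,-0.008,0,0,0,0,0],[0,0,0,0,0,0,0]]]'; python3 st.py .5504 -.0986 .041 100.1
```

```text
clock: 7.65
eef_pos: [0.5464, -0.0597, 0.0435]
eef_rot: [2.014, 2.405, 0.007]
contact_force: [-0.3, -0.1, -0.6]
gripper_width: 0.268
t 7.65 p [ 0.5464 -0.0597  0.0435] yaw 100.10 toolz [ 6.1e-03  4.0e-04 -1.0e+00] grip 0.268 F [-0.3 -0.1 -0.6] T [ 0.    0.1  -0.02]
 go (tool) mm [-39.   -2.9   2.5] turn deg [0.35 0.04 0.  ]
```

```bash
python3 -m creep '[[[0,-0.01,-0.002,0.002,0.35,0,0],[0,-0.012,0,0,0,0,0],[0,-0.008,0,0,0,0,0],[0,-0.004,0,0,0,0,0],[0,0,0,0,0,0,0]]]'; python3 st.py .5504 -.0986 .041 100.1
```

```text
clock: 8.15
eef_pos: [0.5505, -0.0965, 0.041]
eef_rot: [-2.017, -2.408, 0.002]
contact_force: [-0.4, -0.1, -1.2]
gripper_width: 0.27
t 8.15 p [ 0.5505 -0.0965  0.041 ] yaw 100.10 toolz [-1.2e-03 -5.0e-04 -1.0e+00] grip 0.270 F [-0.4 -0.1 -1.2] T [-0.04  0.12  0.02]
 go (tool) mm [-2.  -0.5  0. ] turn deg [-0.07  0.02 -0.  ]
```

```bash
python3 -m creep '[[[0,-0.002,-0.0005,0,0,0,0],[0,0,0,0,0,0,0]]]'; python3 st.py .5504 -.0986 .041 100.1; python3 snap.py 3
python3 - <<'E'
from h import *
for n,b in(('scene',(.570,-.198)),('side',(.5663,-.1959))):
    d=np.load(f'pics/{n}3.npy');X=dep2w(n,d);e=np.array([.9845,.1754]);f=np.array([.1754,-.9845])
    rx=(X[...,:2]-np.array(b))@f-.035; ry=(X[...,:2]-np.array(b))@e
    m=(d>0)&(X[...,2]>.03)&(X[...,2]<.05)&(rx<-.03)&(rx>-.06)&(abs(ry)<.03)
    print(n,m.sum(),'wall rx',np.percentile(rx[m],[5,50,95]).round(4),'ry',np.percentile(ry[m],[1,50,99]).round(4))
    a=cv2.imread(f'pics/{n}3.png')
    a=a[130:310,170:370] if n=='side' else a[140:260,160:340]
    cv2.imwrite(f'pics/c5{n}.png',cv2.resize(a,None,fx=3.3,fy=3.3))
E
```

```text
clock: 8.35
eef_pos: [0.5503, -0.0982, 0.041]
eef_rot: [-2.016, -2.408, 0.001]
contact_force: [-0.9, -0.2, -1.6]
gripper_width: 0.268
t 8.35 p [ 0.5503 -0.0982  0.041 ] yaw 100.12 toolz [-1.3e-03 -1.0e-04 -1.0e+00] grip 0.268 F [-0.9 -0.2 -1.6] T [-0.01  0.04 -0.01]
 go (tool) mm [-0.4 -0.  -0. ] turn deg [-0.07 -0.01  0.02]
scene 47 wall rx [-0.058  -0.0387 -0.0357] ry [-0.0225  0.0001  0.0211]
side 71 wall rx [-0.0554 -0.0463 -0.0376] ry [-0.0225 -0.0027  0.0194]
```

View pics/c5side.png

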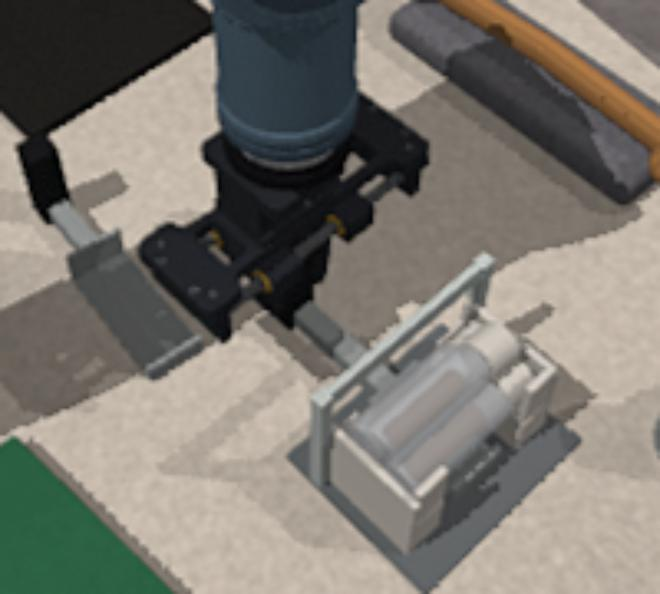

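View pics/c5scene.png

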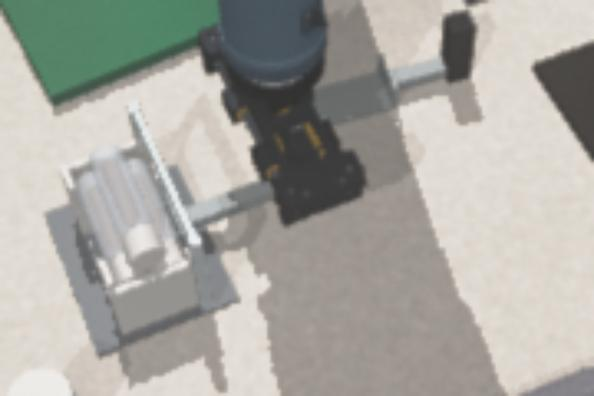

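The scoop is fully in: back wall at rack x≈-37, centred, nothing touched. Lifting to underside 57.

```bash
python3 -m creep '[[[0,0,0,-0.008,0,0,0],[0,0,0,-0.008,0,0,0],[0,0,0,-0.004,0,0,0],[0,0,0,-0.004,0,0,0],[0,0,0,-0.004,0,0,0],[0,0,0,-0.004,0,0,0],[0,0,0,-0.004,0,0,0]]]'; python3 st.py .5504 -.0986 .0845 100.1
```

```text
clock: 9.15
eef_pos: [0.55, -0.0962, 0.08]
eef_rot: [-2.013, -2.409, 0.001]
contact_force: [-0.1, 0.3, -1.4]
gripper_width: 0.27
t 9.15 p [ 0.55   -0.0962  0.08  ] yaw 100.25 toolz [-0.0021  0.0013 -1.    ] grip 0.270 F [-0.1  0.3 -1.4] T [ 0.22  0.05 -0.01]
 go (tool) mm [-2.4 -0.1 -4.5] turn deg [-0.11 -0.09  0.15]
```

```bash
python3 -m creep '[[[0,-0.0024,0,-0.003,0,0,0.15],[0,0,0,0,0,0,0]]]'; python3 st.py .5504 -.0986 .0845 100.1; python3 snap.py 4
cat > tl.py <<'E'
from h import *
import sys
t=sys.argv[1];o=status.get_obs()['eef_pos']
for n,b,bx in(('scene',(.570,-.198),.002),('side',(.5663,-.1959),-.003)):
    d=np.load(f'pics/{n}{t}.npy');X=dep2w(n,d);e=np.array([.9845,.1754]);f=np.array([.1754,-.9845])
    rx=(X[...,:2]-np.array(b))@f-.035; ry=(X[...,:2]-np.array(b))@e
    pr=(o[:2]-np.array([.568,-.197]))@f-.035; a=rx-pr
    m=(d>0)&(a>.02)&(a<.092)&(abs(ry)<.006)&(X[...,2]>.03)&(X[...,2]<.12)
    if m.sum()>8: r=np.polyfit(a[m],X[m][:,2],1);print(n,'beam',m.sum(),'slope',np.degrees(r[0]).round(2),'z at .03,.09',np.polyval(r,[.03,.09]).round(4))
    m=(d>0)&(a>.09)&(a<.18)&(abs(ry)<.05)&(X[...,2]>.05)
    for k in np.arange(.09,.181,.006):
        q=m&(abs(a-k)<.003)
        if q.sum()>5: print('   a %.3f z %.4f n %d'%(k,np.percentile(X[q][:,2],90),q.sum()))
    for lo,hi in((-.06,-.035),(.035,.06)):
        pass
    a=cv2.imread(f'pics/{n}{t}.png')
    a=a[130:310,170:370] if n=='side' else a[140:260,160:340]
    cv2.imwrite(f'pics/c{t}{n}.png',cv2.resize(a,None,fx=3.3,fy=3.3))
E
python3 tl.py 4
```

```text
clock: 9.35
eef_pos: [0.5507, -0.0988, 0.0838]
eef_rot: [-2.016, -2.407, -0.0]
contact_force: [0.1, 0.1, -2.3]
gripper_width: 0.267
t 9.35 p [ 0.5507 -0.0988  0.0838] yaw 100.08 toolz [-0.0014  0.0012 -1.    ] grip 0.267 F [ 0.1  0.1 -2.3] T [ 0.15  0.08 -0.03]
 go (tool) mm [ 0.3 -0.3 -0.7] turn deg [-0.07 -0.08 -0.02]
scene beam 112 slope -0.54 z at .03,.09 [0.0749 0.0744]
   a 0.096 z 0.1137 n 26
   a 0.102 z 0.1139 n 105
   a 0.108 z 0.0902 n 66
   a 0.114 z 0.0922 n 70
   a 0.120 z 0.1091 n 49
   a 0.126 z 0.1134 n 69
   a 0.132 z 0.1152 n 72
   a 0.138 z 0.1153 n 77
   a 0.144 z 0.1115 n 82
   a 0.150 z 0.1024 n 82
   a 0.156 z 0.0907 n 73
   a 0.162 z 0.0885 n 78
   a 0.168 z 0.0821 n 74
   a 0.174 z 0.0787 n 16
side beam 147 slope -0.45 z at .03,.09 [0.0769 0.0764]
   a 0.096 z 0.1137 n 48
   a 0.102 z 0.1138 n 296
   a 0.108 z 0.0898 n 98
   a 0.114 z 0.0911 n 74
   a 0.120 z 0.1094 n 41
   a 0.126 z 0.1133 n 105
   a 0.132 z 0.1149 n 133
   a 0.138 z 0.1142 n 160
   a 0.144 z 0.1112 n 217
   a 0.150 z 0.1037 n 220
   a 0.156 z 0.0910 n 157
   a 0.162 z 0.0882 n 198
   a 0.168 z 0.0814 n 166
   a 0.174 z 0.0753 n 104
```

```bash
sleep 1; python3 -c "
import cv2,numpy as np
a=cv2.imread('pics/c4side.png');b=cv2.imread('pics/c4scene.png');b=cv2.resize(b,(300,200));a=cv2.resize(a,(500,450));c=np.zeros((450,800,3),np.uint8);c[:,:500]=a;c[:200,500:]=b;cv2.imwrite('pics/d4.png',c)"
```

```text
(no output)
```

View pics/d4.png

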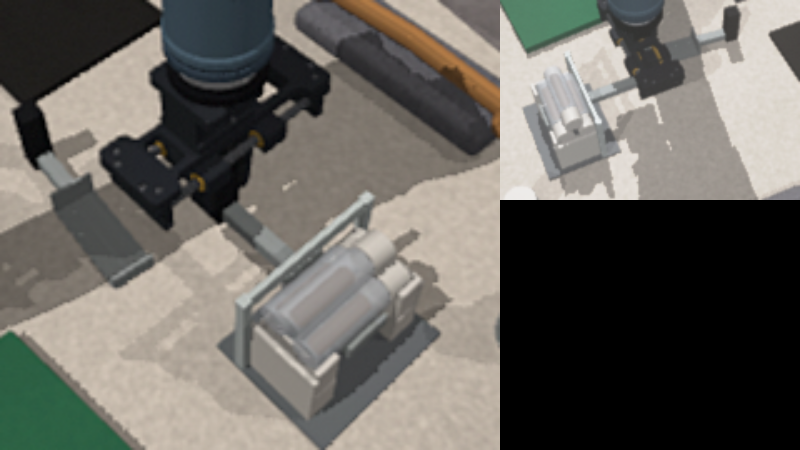

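All three are up: c's top is at 115 mm and the lower tops at 90 mm (bar underside 97). The pan underside is about 56 with 0.5° sag. Drawing straight out in short bursts.

```bash
python3 -m creep '[[[0,0.004,0,-0.0005,0,0,0],[0,0.006,0,0,0,0,0],[0,0.006,0,0,0,0,0],[0,0.006,0,0,0,0,0]]]'; python3 st.py .5435 -.0591 .0845 100.1
```

```text
clock: 9.85
eef_pos: [0.5458, -0.0757, 0.0833]
eef_rot: [-2.016, -2.405, 0.002]
contact_force: [-0.2, -0.6, -1.8]
gripper_width: 0.27
t 9.85 p [ 0.5458 -0.0757  0.0833] yaw 100.04 toolz [-0.0033  0.0014 -1.    ] grip 0.270 F [-0.2 -0.6 -1.8] T [ 0.02  0.07 -0.02]
 go (tool) mm [16.7  0.7 -1.2] turn deg [-0.17 -0.11 -0.06]
```

```bash
python3 -m creep '[[[0,0.003,0,-0.0015,-0.15,-0.1,0],[0,0.005,0,0,0,0,0],[0,0.005,0,0,0,0,0]]]'; python3 st.py .5435 -.0591 .0845 100.1; python3 snap.py 5;  python3 tl.py 5 | grep -v n$;python3 -c "
import cv2,numpy as np
a=cv2.imread('pics/c5side.png');b=cv2.imread('pics/c5scene.png');b=cv2.resize(b,(300,200));a=cv2.resize(a,(500,450));c=np.zeros((450,800,3),np.uint8);c[:,:500]=a;c[:200,500:]=b;cv2.imwrite('pics/d5.png',c)"
```

```text
clock: 10.15
eef_pos: [0.5431, -0.0607, 0.0848]
eef_rot: [-2.017, -2.408, 0.0]
contact_force: [-0.1, -0.7, -2.4]
gripper_width: 0.27
t 10.15 p [ 0.5431 -0.0607  0.0848] yaw 100.11 toolz [-5.e-04  4.e-04 -1.e+00] grip 0.270 F [-0.1 -0.7 -2.4] T [ 0.16  0.13 -0.05]
 go (tool) mm [1.6 0.6 0.3] turn deg [-0.03 -0.03  0.01]
scene beam 133 slope -0.6 z at .03,.09 [0.0752 0.0745]
   a 0.090 z 0.0767 n 9
   a 0.096 z 0.0882 n 25
   a 0.102 z 0.0870 n 47
   a 0.108 z 0.0917 n 62
   a 0.114 z 0.0929 n 70
   a 0.120 z 0.0919 n 72
   a 0.126 z 0.0899 n 78
   a 0.132 z 0.0826 n 36
   a 0.138 z 0.1153 n 67
   a 0.144 z 0.1163 n 71
   a 0.150 z 0.1210 n 64
   a 0.156 z 0.1224 n 78
   a 0.162 z 0.1214 n 81
   a 0.168 z 0.1181 n 98
   a 0.174 z 0.1096 n 29
side beam 145 slope -0.23 z at .03,.09 [0.0781 0.0779]
   a 0.096 z 0.0888 n 53
   a 0.102 z 0.0878 n 62
   a 0.108 z 0.0914 n 93
   a 0.114 z 0.0924 n 119
   a 0.120 z 0.0919 n 148
   a 0.126 z 0.0891 n 63
   a 0.138 z 0.1142 n 107
   a 0.144 z 0.1138 n 122
   a 0.150 z 0.1187 n 94
   a 0.156 z 0.1210 n 128
   a 0.162 z 0.1213 n 160
   a 0.168 z 0.1189 n 298
   a 0.174 z 0.1136 n 177
```

View pics/d5.png

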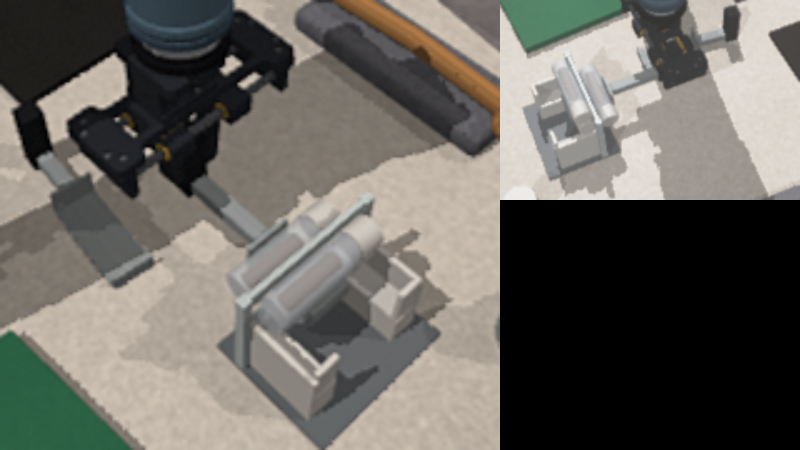

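Tube a is past the bar and c is held back, riding over b (top 121 mm). Continuing the draw.

```bash
python3 -m creep '[[[0,0.005,0,0,0,0,0],[0,0.005,0,0,0,0,0],[0,0.005,0,0,0,0,0],[0,0.005,0,0,0,0,0]]]'; python3 st.py .5365 -.0197 .0845 100.1
```

```text
clock: 10.65
eef_pos: [0.5397, -0.0401, 0.0849]
eef_rot: [-2.017, -2.408, -0.0]
contact_force: [-0.7, 0.5, -2.0]
gripper_width: 0.271
t 10.65 p [ 0.5397 -0.0401  0.0849] yaw 100.09 toolz [-0.e+00  2.e-04 -1.e+00] grip 0.271 F [-0.7  0.5 -2. ] T [0.05 0.05 0.02]
 go (tool) mm [20.6  0.5  0.4] turn deg [ 0.   -0.01 -0.01]
```

```bash
python3 -m creep '[[[0,0.006,0,0,0,0,0],[0,0.006,0,0,0,0,0],[0,0.008,0,0,0,0,0],[0,0.008,0,0,0,0,0],[0,0.008,0,0,0,0,0]]]'; python3 st.py .5295 .0197 .0845 100.1; python3 snap.py 6;  python3 tl.py 6;python3 -c "
import cv2,numpy as np
a=cv2.imread('pics/c6side.png');b=cv2.imread('pics/c6scene.png');b=cv2.resize(b,(300,200));a=cv2.resize(a,(500,450));c=np.zeros((450,800,3),np.uint8);c[:,:500]=a;c[:200,500:]=b;cv2.imwrite('pics/d6.png',c)"
```

```text
clock: 11.15
eef_pos: [0.5328, -0.0016, 0.085]
eef_rot: [-2.018, -2.408, -0.0]
contact_force: [0.1, -0.1, -2.3]
gripper_width: 0.271
t 11.15 p [ 0.5328 -0.0016  0.085 ] yaw 100.08 toolz [ 1.e-04  3.e-04 -1.e+00] grip 0.271 F [ 0.1 -0.1 -2.3] T [0.07 0.07 0.02]
 go (tool) mm [21.5  0.5  0.5] turn deg [ 0.01 -0.02 -0.02]
scene beam 121 slope -0.16 z at .03,.09 [0.0753 0.0752]
   a 0.090 z 0.0783 n 8
   a 0.096 z 0.0886 n 18
   a 0.102 z 0.0883 n 55
   a 0.108 z 0.0863 n 23
   a 0.114 z 0.0910 n 59
   a 0.120 z 0.0922 n 63
   a 0.126 z 0.0927 n 72
   a 0.132 z 0.0905 n 82
   a 0.138 z 0.0858 n 55
   a 0.144 z 0.0907 n 60
   a 0.150 z 0.0923 n 65
   a 0.156 z 0.0926 n 71
   a 0.162 z 0.0915 n 78
   a 0.168 z 0.0858 n 67
   a 0.174 z 0.0748 n 24
side beam 131 slope -0.16 z at .03,.09 [0.0781 0.078 ]
   a 0.096 z 0.0881 n 77
   a 0.102 z 0.0863 n 26
   a 0.108 z 0.0897 n 48
   a 0.114 z 0.0923 n 89
   a 0.120 z 0.0928 n 111
   a 0.126 z 0.0915 n 147
   a 0.132 z 0.0871 n 170
   a 0.138 z 0.0889 n 37
   a 0.144 z 0.0915 n 99
   a 0.150 z 0.0928 n 110
   a 0.156 z 0.0916 n 148
   a 0.162 z 0.0876 n 241
   a 0.168 z 0.0749 n 77
   a 0.174 z 0.0733 n 21
```

View pics/d6.png

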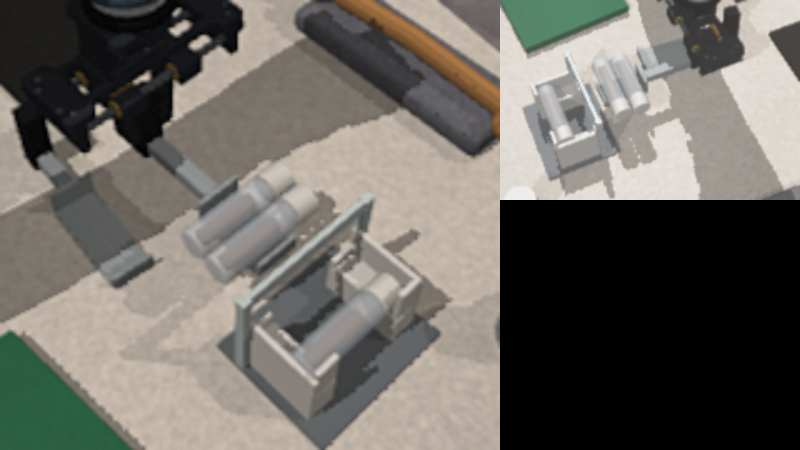

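The strike worked: c lies alone in the rack, and two level tubes (tops 92 mm) lie in the pan. Lifting gently, then carrying to the board.

```bash
python3 -m creep '[[[0,0.004,0,-0.003,0,0,0],[0,0.002,0,-0.006,0,0,0],[0,0,0,-0.008,0,0,0],[0,0,0,-0.008,0,0,0],[0,0,0,-0.008,0,0,0],[0,0,0,-0.006,0,0,0],[0,0,0,-0.003,0,0,0]]]'; python3 st.py .530 .390 .13 99.7
```

```text
clock: 11.95
eef_pos: [0.5321, 0.0043, 0.1313]
eef_rot: [2.017, 2.408, 0.002]
contact_force: [-0.7, -1.0, -1.7]
gripper_width: 0.27
t 11.95 p [0.5321 0.0043 0.1313] yaw 100.09 toolz [ 1.2e-03  3.0e-04 -1.0e+00] grip 0.270 F [-0.7 -1.  -1.7] T [0.09 0.05 0.03]
 go (tool) mm [380.1  65.5   1.4] turn deg [ 0.07 -0.    0.39]
```

```bash
python3 -m creep '[[[0,0.004,0.001,0,0,0,0],[0,0.008,0.0015,0,0,0,0.1],[0,0.012,0.002,0,0,0,0.1],[0,0.015,0.0025,0,0,0,0.1],[0,0.015,0.0025,0,0,0,0],[0,0.015,0.0025,0,0,0,0],[0,0.015,0.0025,0,0,0,0],[0,0.015,0.0025,0,0,0,0]]]'; python3 st.py .530 .390 .13 99.7
```

```text
clock: 12.75
eef_pos: [0.5303, 0.113, 0.1299]
eef_rot: [-2.024, -2.401, 0.001]
contact_force: [0.3, 0.7, -1.4]
gripper_width: 0.271
t 12.75 p [0.5303 0.113  0.1299] yaw 99.74 toolz [-1.6e-03  4.0e-04 -1.0e+00] grip 0.271 F [ 0.3  0.7 -1.4] T [0.07 0.07 0.05]
 go (tool) mm [273.1  46.6  -0. ] turn deg [-0.09 -0.04  0.04]
```

```bash
python3 -m creep '[[[0,0.015,0.0025,0,-0.1,0,0],[0,0.015,0.0025,0,0,0,0],[0,0.015,0.0025,0,0,0,0],[0,0.015,0.0025,0,0,0,0],[0,0.015,0.0025,0,0,0,0],[0,0.015,0.0025,0,0,0,0],[0,0.015,0.0025,0,0,0,0],[0,0.015,0.0025,0,0,0,0],[0,0.015,0.0025,0,0,0,0]]]'; python3 st.py .530 .390 .13 99.7
```

```text
clock: 13.65
eef_pos: [0.5278, 0.2638, 0.1289]
eef_rot: [-2.021, -2.403, 0.0]
contact_force: [0.8, -0.1, -1.5]
gripper_width: 0.271
t 13.65 p [0.5278 0.2638 0.1289] yaw 99.88 toolz [-0.0015  0.001  -1.    ] grip 0.271 F [ 0.8 -0.1 -1.5] T [0.09 0.08 0.  ]
 go (tool) mm [123.9  23.9  -0.9] turn deg [-0.07 -0.07  0.18]
```

```bash
python3 -m creep '[[[0,0.015,0.003,0,-0.1,0,0.1],[0,0.015,0.003,0,0,0,0.1],[0,0.015,0.003,0,0,0,0],[0,0.015,0.003,0,0,0,0],[0,0.015,0.003,0,0,0,0],[0,0.012,0.0025,0,0,0,0],[0,0.008,0.0015,0,0,0,0],[0,0.004,0.001,0,0,0,0],[0,0.002,0,0,0,0,0],[0,0,0,0,0,0,0]]]'; python3 st.py .530 .390 .13 99.7; python3 snap.py 7
```

```text
clock: 14.65
eef_pos: [0.53, 0.3783, 0.1285]
eef_rot: [-2.023, -2.402, -0.002]
contact_force: [-0.1, -0.6, -1.8]
gripper_width: 0.273
t 14.65 p [0.53   0.3783 0.1285] yaw 99.79 toolz [ 2.0e-04  1.4e-03 -1.0e+00] grip 0.273 F [-0.1 -0.6 -1.8] T [0.06 0.12 0.05]
 go (tool) mm [11.5  2.  -1.5] turn deg [ 0.03 -0.08  0.09]
```

```bash
python3 -c "
import cv2,numpy as np
a=cv2.imread('pics/side7.png')[40:240,80:340];b=cv2.imread('pics/scene7.png')[90:250,260:450]
c=np.zeros((600,800,3),np.uint8);a=cv2.resize(a,(400,308));b=cv2.resize(b,(400,337));c[:308,:400]=a;c[:337,400:]=b;cv2.imwrite('pics/d7.png',c[:340])"
```

```text
(no output)
```

View pics/d7.png

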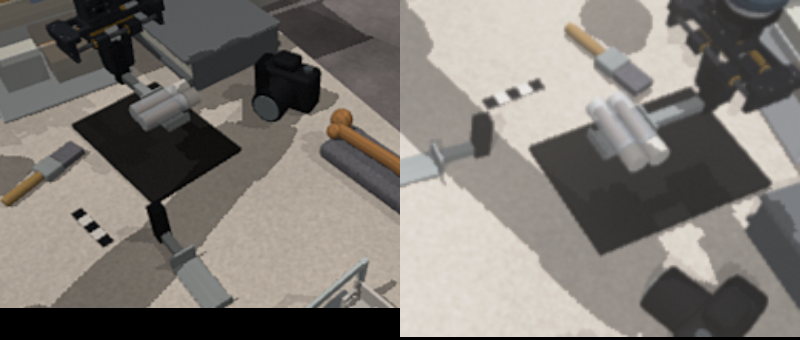

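Run:
```python
from h import *
for n in('scene','side'):
    d=np.load(f'pics/{n}0.npy');X=dep2w(n,d);
    m=(d>0)&(X[...,0]>.36)&(X[...,0]<.72)&(X[...,1]>.28)&(X[...,1]<.56)&(X[...,2]>.03)&(X[...,2]<.3)
    P=X[m];print(n,len(P))
    H,xe,ye=np.histogram2d(P[:,0],P[:,1],bins=[np.arange(.36,.73,.04),np.arange(.28,.57,.04)])
    print(H.astype(int)); 
    if len(P):print(P.max(0))
```

```text
scene 2997
[[  0   0   0   0   0  62 169]
 [  0   0   0   0   0  65 182]
 [  0   0   0   0   0  65 196]
 [  0   0   0   0   0  84 193]
 [  0   0   0   0   0  89 204]
 [  0   0   0   0   0  58 427]
 [  0   0   0   0   0   0   0]
 [  0   0   8  64  81  97 110]
 [  0   0  70 245 175 178 175]]
[0.71998819 0.55992738 0.13407529]
side 3215
[[  0   0   0   0   0  14 436]
 [  0   0   0   0   0  25 415]
 [  0   0   0   0   0  20 394]
 [  0   0   0   0   0  12 396]
 [  0   0   0   0   0  14 380]
 [  0   0   0   0   0   7 260]
 [  0   0   0   0   0   0   0]
 [  0   0   8  95  80  92  93]
 [  0   0   6 213  92  84  79]]
[0.71981643 0.55987096 0.13271129]
```

The clear box front (y≥0.48) and grey case (x≥0.64) are near, but clear of the body. I set down here, with the post 12 mm nearer the board's centre.

```bash
python3 -m creep '[[[0,0,-0.002,0.004,0,0,0],[0,0,0,0.008,0,0,0],[0,0,0,0.012,0,0,0],[0,0,0,0.012,0,0,0],[0,0,0,0.012,0,0,0],[0,0,0,0.01,0,0,0],[0,0,0,0.006,0,0,0],[0,0,0,0.003,0,0,0]]]'; python3 st.py .527 .376 .0375 99.7
```

```text
clock: 15.55
eef_pos: [0.5278, 0.3747, 0.0544]
eef_rot: [-2.027, -2.4, 0.003]
contact_force: [-0.0, 0.3, -1.6]
gripper_width: 0.276
t 15.55 p [0.5278 0.3747 0.0544] yaw 99.61 toolz [-0.0015 -0.0012 -1.    ] grip 0.276 F [-0.   0.3 -1.6] T [0.05 0.02 0.03]
 go (tool) mm [ 1.4 -0.5 16.9] turn deg [-0.1   0.05 -0.09]
```

```bash
python3 -m creep '[[[0,0,0,0.004,-0.1,0,0],[0,0,0,0.004,0,0,0],[0,0,0,0.004,0,0,0]]]'; python3 st.py .527 .376 .0375 99.7; python3 snap.py 8
python3 - <<'E'
from h import *
o=status.get_obs()['eef_pos']
for n,bx in(('scene',.0025),('side',-.003)):
    d=np.load(f'pics/{n}8.npy');X=dep2w(n,d);f=np.array([.168,-.986]);e=np.array([.986,.168])
    q=X[...,:2]-np.array([o[0]+bx,o[1]]);a=q@f;b=q@e;z=X[...,2]
    m=(d>0)&(a>.03)&(a<.09)&(abs(b)<.006)&(z>.012)&(z<.06)
    r=np.polyfit(a[m],z[m],1);print(n,'beam',m.sum(),np.degrees(r[0]).round(2),np.polyval(r,[.03,.09]).round(4))
    for k in np.arange(.108,.17,.006):
        m=(d>0)&(abs(a-k)<.003)&(abs(b)<.04)&(z>.012);print(k.round(3),np.percentile(z[m],90).round(4) if m.sum()>3 else 0,end='; ')
    print()
E
```

```text
clock: 15.85
eef_pos: [0.5283, 0.3751, 0.042]
eef_rot: [2.027, 2.399, 0.001]
contact_force: [-0.2, 0.2, -1.9]
gripper_width: 0.272
t 15.85 p [0.5283 0.3751 0.042 ] yaw 99.62 toolz [ 1.4e-03 -1.0e-04 -1.0e+00] grip 0.272 F [-0.2  0.2 -1.9] T [0.14 0.06 0.06]
 go (tool) mm [ 1.1 -1.2  4.5] turn deg [ 0.08  0.02 -0.08]
scene beam 83 0.77 [0.0327 0.0335]
0.108 0.049; 0.114 0.0503; 0.12 0.0496; 0.126 0.0474; 0.132 0.0435; 0.138 0.0482; 0.144 0.0506; 0.15 0.0505; 0.156 0.0467; 0.162 0.041; 0.168 0.0303; 
side beam 52 2.52 [0.0332 0.0359]
0.108 0.0489; 0.114 0.0499; 0.12 0.0486; 0.126 0.0457; 0.132 0.0458; 0.138 0.0486; 0.144 0.05; 0.15 0.0487; 0.156 0.0444; 0.162 0.0394; 0.168 0.0313;
```

```bash
python3 -m creep '[[[0,0,0,0.003,0,0,0],[0,0,0,0.002,0,0,0]]]'; python3 st.py .527 .376 .0375 99.7;  python3 -m creep '[[[0,0,0,0.0015,0,0,0]]]'; python3 st.py .527 .376 .0375 99.7
```

```text
clock: 16.15
eef_pos: [0.5283, 0.3752, 0.0372]
eef_rot: [2.027, 2.399, 0.001]
contact_force: [-6.8, -4.0, 15.9]
gripper_width: 0.269
t 16.15 p [0.5283 0.3752 0.0372] yaw 99.62 toolz [ 0.0012  0.     -1.    ] grip 0.269 F [-6.8 -4.  15.9] T [-0.83  1.72  0.02]
 go (tool) mm [ 1.  -1.2 -0.3] turn deg [ 0.07  0.01 -0.08]
clock: 16.25
eef_pos: [0.5283, 0.3752, 0.0371]
eef_rot: [2.027, 2.4, 0.001]
contact_force: [-6.2, -4.6, 21.6]
gripper_width: 0.273
t 16.25 p [0.5283 0.3752 0.0371] yaw 99.61 toolz [ 5.e-04  0.e+00 -1.e+00] grip 0.273 F [-6.2 -4.6 21.6] T [-0.96  1.69 -0.03]
 go (tool) mm [ 1.  -1.2 -0.4] turn deg [ 0.03  0.   -0.09]
```

Seated, at the predicted height (TCP 0.037). Relaxing slightly, then releasing.

```bash
python3 -m creep '[[[0,0,0,-0.0004,0,0,0]]]'; python3 st.py; python3 -m creep '[[[0.4,0,0,0,0,0,0],[0.5,0,0,0,0,0,0],[0.7,0,0,0,0,0,0],[1,0,0,0,0,0,0],[1,0,0,0,0,0,0],[1,0,0,0,0,0,0]]]'; python3 st.py; python3 wr.py w3
```

```text
clock: 16.35
eef_pos: [0.5285, 0.3753, 0.0381]
eef_rot: [2.027, 2.4, 0.001]
contact_force: [-0.2, 0.6, -1.6]
gripper_width: 0.269
t 16.35 p [0.5285 0.3753 0.0381] yaw 99.61 toolz [ 8.e-04  4.e-04 -1.e+00] grip 0.269 F [-0.2  0.6 -1.6] T [0.04 0.07 0.04]
clock: 16.95
eef_pos: [0.5296, 0.3758, 0.0387]
eef_rot: [2.027, 2.399, 0.005]
contact_force: [-0.4, 0.1, 1.2]
gripper_width: 0.788
t 16.95 p [0.5296 0.3758 0.0387] yaw 99.62 toolz [ 0.003   0.0016 -1.    ] grip 0.788 F [-0.4  0.1  1.2] T [-0.07  0.03  0.01]
```

View pics/w3.png

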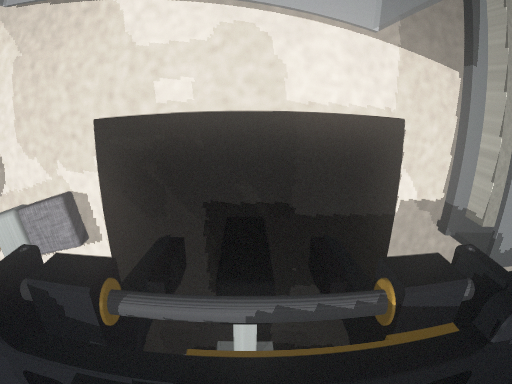

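The fingers are open on both sides of the post. Withdrawing straight up.

```bash
python3 -m creep '[[[1,0,-0.001,0,0.15,0,0],[1,0,0,-0.005,0,0,0],[1,0,0,-0.01,0,0,0],[1,0,0,-0.015,0,0,0],[1,0,0,-0.02,0,0,0],[1,0,0,-0.025,0,0,0],[1,0,0,-0.03,0,0,0],[1,0,0,-0.03,0,0,0],[1,0,0,-0.03,0,0,0],[1,0,0,0,0,0,0]]]'; python3 st.py; python3 snap.py 9; python3 wr.py w4
python3 -c "
import cv2,numpy as np
a=cv2.imread('pics/side9.png')[80:290,100:360];b=cv2.imread('pics/scene9.png')[110:250,170:450]
c=np.zeros((323,800,3),np.uint8);a=cv2.resize(a,(400,323));b=cv2.resize(b,(400,200));c[:323,:400]=a;c[:200,400:]=b;cv2.imwrite('pics/d9.png',c)"
python3 - <<'E'
from h import *
o=np.array([.5285,.3753])
for n,bx in(('scene',.0025),('side',-.003)):
    d=np.load(f'pics/{n}9.npy');X=dep2w(n,d);f=np.array([.168,-.986]);e=np.array([.986,.168])
    q=X[...,:2]-(o+[bx,0]);a=q@f;b=q@e;z=X[...,2]
    m=(d>0)&(a>.025)&(a<.09)&(abs(b)<.005)&(z>.022)&(z<.04)
    r=np.polyfit(a[m],z[m],1);print(n,'beam',m.sum(),np.degrees(r[0]).round(2),np.polyval(r,[.03,.09]).round(4))
    m=(d>0)&(abs(a)<.02)&(abs(b)<.02)&(z>.075);print('post top',m.sum(),X[m].mean(0).round(4))
    for k in np.arange(.108,.17,.006):
        m=(d>0)&(abs(a-k)<.003)&(abs(b)<.04)&(z>.012);print(k.round(3),np.percentile(z[m],90).round(4) if m.sum()>3 else 0,end='; ')
    m=(d>0)&(a>.1)&(a<.17)&(z>.03)&(z<.06)&(abs(b)<.09);print('\ntube b-extent',np.percentile(b[m],[1,99]).round(4))
E
```

```text
clock: 18.0
eef_pos: [0.5296, 0.3754, 0.2194]
eef_rot: [2.028, 2.398, 0.01]
contact_force: [0.9, -0.3, 0.3]
gripper_width: 0.998
t 18.00 p [0.5296 0.3754 0.2194] yaw 99.56 toolz [ 0.0046  0.0047 -1.    ] grip 0.998 F [ 0.9 -0.3  0.3] T [-0.04  0.01 -0.01]
scene beam 63 -0.63 [0.0299 0.0292]
post top 276 [0.5383 0.3735 0.2688]
0.108 0.0439; 0.114 0.0457; 0.12 0.0454; 0.126 0.0433; 0.132 0.0418; 0.138 0.0425; 0.144 0.0457; 0.15 0.045; 0.156 0.0426; 0.162 0.0364; 0.168 0.0266; 
tube b-extent [-0.0523  0.0567]
side beam 43 0.41 [0.0304 0.0309]
post top 301 [0.5257 0.362  0.2761]
0.108 0.0446; 0.114 0.0457; 0.12 0.0449; 0.126 0.0423; 0.132 0.0416; 0.138 0.0446; 0.144 0.0461; 0.15 0.0446; 0.156 0.0409; 0.162 0.0356; 0.168 0.0271; 
tube b-extent [-0.0536  0.0557]
```

View pics/d9.png

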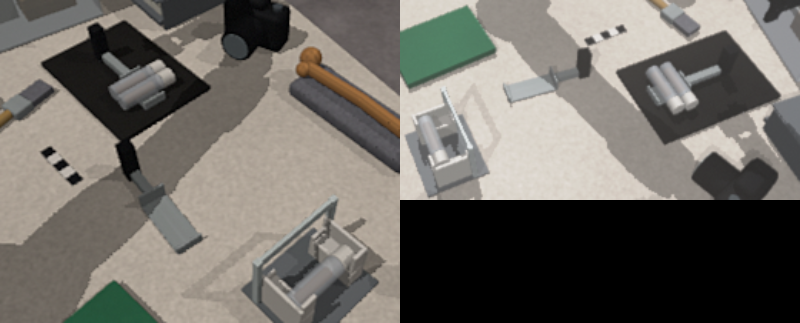

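View pics/w4.png

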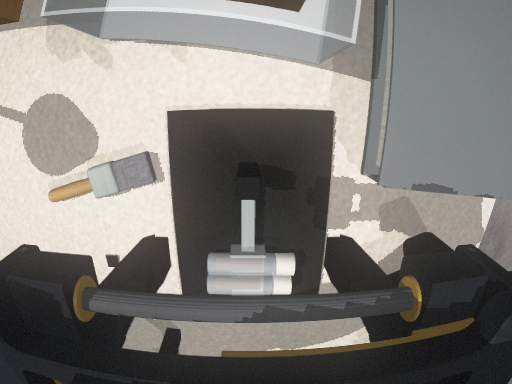

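Run:
```python
from h import *
e=np.array([.9845,.1754]);f=np.array([.1754,-.9845])
for n,b in(('scene',(.570,-.198)),('side',(.5663,-.1959))):
    d=np.load(f'pics/{n}9.npy');X=dep2w(n,d);z=X[...,2]
    rx=(X[...,:2]-np.array(b))@f-.035; ry=(X[...,:2]-np.array(b))@e
    m=(d>0)&(abs(rx)<.028)&(abs(ry)<.06)&(z>.062)&(z<.1)
    r=np.polyfit(ry[m],rx[m],1);print(n,m.sum(),'z',np.percentile(z[m],[5,50,95]).round(4),'rx',np.median(rx[m]).round(4),'ry',np.percentile(ry[m],[1,99]).round(4),'skew',np.degrees(r[0]).round(1))
from plant import workorder
print(workorder.job_done())
```

```text
scene 318 z [0.0634 0.0677 0.0713] rx 0.0162 ry [-0.0585  0.0536] skew 2.0
side 587 z [0.0644 0.0685 0.0712] rx 0.0175 ry [-0.0575  0.0506] skew 0.1
the job is handed in; nothing more can be done
None
```

The job is done and handed in at about 18 s of the 67 s allowed; the hand-in gave no verdict.

I gripped the short-pan scoop, slid its pan under the heap and lifted all three tubes. I then drew it back with the underside at about 57 mm. The strike bar held back the top tube, which dropped into the rack. The scoop with its two tubes is on the black board, released, and the gripper is well clear above it.

Last checks, from the scene and side cameras:
- **Scoop:** it lies flat on the board. The beam top is at about 30 mm, as expected, and level within about 0.6°, which is the noise of the measurement.
- **Tubes in the pan:** two, side by side. Their tops are at 45–46 mm (44 expected), and they are centred across the pan.
- **Tube in the rack:** it lies on the ledges between the stops. Its top is at about 71 mm (70 expected), and it is skewed by at most 2°.
- **Not touched:** I never went near the long-pan scoop or the blue look-alike tube; the long-pan scoop still looked undisturbed in the last pictures.

**Disagreements:**
- The two fixed cameras differed by 4–9 mm in x. The wrist camera settled this for the scoop. For the rack I compared scoop and rack within each camera's own picture, and for the board I used a value between the two.
- Setting down briefly read about 22 N vertically at the wrist. I backed off slightly before opening the gripper.

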